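# Ready the board and the fullest screw tin

### The arm

A 6-joint arm with a two-finger parallel gripper is mounted at the origin on the work surface. World frame = base frame: x ahead of the robot, y to its left, z up, the work surface at z = 0. Lengths are in m, angles in rad, forces in N, time in s.
With the tool pointing down it reaches from about 0.35 to 0.775 m from the base axis. Payload 7.3 kg.
Tool frame: the origin (TCP) lies midway between the tips of the shut fingers; the grasp point (between the pads) lies 19 mm behind it; z points along the fingers, y is the direction in which the jaws open and shut (so a half turn about z gives the same grasp; the last joint's range is limited). The gripper opens to 92 mm and grips with 3 to 60 N. Pads are 19 mm wide; open, the fingers measure 130 mm over their backs; the gripper's body (75 mm by 190 mm) begins 47 mm behind the grasp point.
Start: joints at [-1.359, 0.342, 1.524, -0, 1.275, -0.146], TCP at [0.184, -0.492, 0.191] pointing down, gripper open.
Joint ranges: [-2.53, 2.53], [-0.77, 2.02], [0.04, 2.7], [-1, 4.14], [0.28, 2.66], [-3.11, 3.11]. Speed limits (rad/s): [2.57, 2.57, 3.14, 3.14, 3.14, 3.14].

### API

Orientations are given as [roll, pitch, yaw] about the fixed x, y, z axes, in that order (R = Rz(yaw) Ry(pitch) Rx(roll)).
In Python, from cell import robot, imaging gives the robot as it stands. The module is installed in compiled form; this text tells all that it offers.
- The arm moves only by the tool send_rows, never from a script. Its argument "plan" is a list of rows, each a list of 3 entries, a list of its own where there are three numbers: the shift along the world's x, y, z in m, then the turn, a rotation vector about the world's x, y, z in rad, then the closure in counts, from 0 (fully open) to 255 (shut). A call has 1 to 20 rows; each row shifts and turns the commanded pose from where the row before left it; what a row does not reach is not made up. A row lasts 1/10 s, in which the tool goes at most 50 mm and 8.59 degrees, less where a joint would pass 70% of its speed; a pose out of reach is approached as far as the arm can. A call is refused whole if a number of a shift passes 0.05 or a number of a turn 0.15, either way. A call with a gripper value outside its range is refused whole. The fingers move at their own pace and stop on an object; "newtons" is the grip in N (left out, the last holds). Time passes only in rows, so rows that do not move let the fingers close. It gives the time, the measured TCP pose, the force and the opening at its end, in the units of the state.
- robot.observe(): the state, without advancing time (a new reading comes with each control period).
- imaging.read_camera(name): name is "scene" or "top" or "wrist"; returns a dict with "pixels" (420x560x3 uint8, red, green, blue), "fx", "fy", "cx", "cy" (pixels), "world_from_camera" (4x4, takes a point from camera to world coordinates). Camera axes: x right, y down, z forward; pixel columns grow to the right and rows downward; lengths in m; the calibration is good to about 2 mm. A picture is of the moment at which its call begins. There is no depth.
- robot.hand_in(): hands the job in, once; it reports no verdict.
The state is a dict: "time": time; "qpos": joint angles; "qvel": joint speeds; "joint_efforts": joint torques, N m; "tool_pos": TCP position; "tool_rot": TCP orientation; "contact_force": force on the tool from outside, world axes, zero at the start; "torque": the same for the moment, N m; "opening": finger opening in m.
Only numpy, scipy, OpenCV 4.12 (cv2) and the standard library are available. Lean on these libraries where they do the work, as an engineer would, in place of code of your own. Each camera call takes 0.05 s, during which the arm holds its last target.

### The job

Get the next board ready for its screws: lay the small board flat and centred between the four stops of the stage plate and let go of it, then heft the three identical screw tins one after another, from the robot's left to its right, lifting each a few centimetres clear of the mat. Set the lighter ones back upright on the mat and finish while holding the heaviest one upright and still in the gripper, about a hand's breadth above the board on the stage. Do not knock any tin over or push the spool, jar, screwdriver or bowl about.

Things in the scene. Friction and masses are not known exactly. Their poses are not given: they have to be found in the camera images.
- board_centre (a point): centre of the small green circuit board, half-way up its whole height (13 mm above its underside). Slab 50 mm (its x) by 36 mm (its y), 4 mm thick, with a black block component 20 x 20 mm in its middle, from 4 to 26 mm above the underside: grip it by the block. Mass 50 g; starts flat on the desk beyond the stage plate.
- stage: fixed aluminium stage plate, 110 mm (x) by 100 mm (y), 10 mm thick; origin at the centre of its underside, on the desk; z up. Four dark steel stops stand 6 mm above its top: the inner faces of one pair lie at x = +-29 mm, those of the other at y = +-22 mm, so that the board, its long side along the plate's x (either way round), has 4 mm of play on every side. The board's place is midway between them, its centre 23 mm above this origin.
- mat: fixed flat grey silicone mat, 100 mm (x) by 360 mm (y, the row of tins), 4 mm thick; origin at the centre of its underside; z up. The tins stand about 120 mm apart along its y, the left one at +y.
- tin_left_centre (a point): centre (half-way up, on its axis) of the left (towards +y) of three identical closed round stainless screw tins, standing upright on the grey mat: 56 mm in diameter (lid rim 57 mm, the top 8 mm), 60 mm high, lid fixed. Between 0.14 and 0.25 kg for the two lighter ones, between 0.40 and 0.56 kg for the heaviest; any of the three may be the heaviest, and nothing outside shows it. The contents can shift by 2 mm sideways. Not tracked while held.
- tin_middle_centre (a point): centre (half-way up, on its axis) of the middle of three identical closed round stainless screw tins, standing upright on the grey mat: 56 mm in diameter (lid rim 57 mm, the top 8 mm), 60 mm high, lid fixed. Between 0.14 and 0.25 kg for the two lighter ones, between 0.40 and 0.56 kg for the heaviest; any of the three may be the heaviest, and nothing outside shows it. The contents can shift by 2 mm sideways. Not tracked while held.
- tin_right_centre (a point): centre (half-way up, on its axis) of the right (towards -y) of three identical closed round stainless screw tins, standing upright on the grey mat: 56 mm in diameter (lid rim 57 mm, the top 8 mm), 60 mm high, lid fixed. Between 0.14 and 0.25 kg for the two lighter ones, between 0.40 and 0.56 kg for the heaviest; any of the three may be the heaviest, and nothing outside shows it. The contents can shift by 2 mm sideways. Not tracked while held.
- spool: a bystander to leave where it is: grey solder spool standing on end, 54 mm in diameter, 40 mm high, origin at its underside
- jar: a bystander to leave where it is: small flux jar, 40 mm in diameter, 45 mm high, origin at its underside
- screwdriver: a bystander to leave where it is: screwdriver lying on the desk, 160 mm long along its x, origin under its middle
- bowl: a bystander to leave where it is: small steel bowl, 80 mm in diameter, 30 mm high, origin at its underside
Not all that is in view belongs to the job. Leave any brown look-alike of the part that bears board_centre alone.

How it is judged:
By the outcome, as a careful person would: the job done as asked, in the order asked, and still so for the second after the job is handed in, while the arm keeps its last pose, push and grip.
It also fails if it takes over 72 s, if anything falls off the work surface, if the arm or the gripper's body presses on something with over 40 N, if the wrist force passes 120 N, or if a joint passes its speed limit or range.

## Working session

There is one attempt and no reset: what is moved stays moved. The work goes in short steps, Python scripts to look and compute and a tool call to move; the robot and the scene stay as the last step left them, time stands still between calls to the robot, and variables do not carry over. Pictures are saved under pics/ and viewed, and the job is handed in when it is done.

Besides the shell and the picture viewer there is one more tool, called after ">>>" by a JSON object that holds its "op" and its "data", one argument or row to a line. send_rows: Moves the arm, as the interface text tells. Its arguments: {"type":"object","properties":{"plan":{"type":"array"},"newtons":{"type":"number"}},"required":["plan"]}

```bash
mkdir -p pics; python3 - <<'E'
from cell import robot, imaging
import cv2,pickle
print(robot.observe())
for n in ["scene","top","wrist"]:
    c=imaging.read_camera(n); pickle.dump(c,open(f"{n}0.pkl","wb"))
    cv2.imwrite(f"pics/{n}0.png",c["pixels"][:,:,::-1])
    print(n,c["fx"],c["fy"],c["cx"],c["cy"],c["world_from_camera"].round(4).tolist())
E
```

```text
{'time': 0.0, 'qpos': array([-1.35900262e+00,  3.42730411e-01,  1.52501940e+00, -3.79138363e-05,
        1.27539544e+00, -1.45977346e-01]), 'qvel': array([-4.52570590e-04, -7.49644934e-05, -9.32574220e-04,  1.58146452e-04,
       -4.12252907e-04, -7.78551921e-04]), 'joint_efforts': array([-2.90578799e-03, -4.31250215e+01, -2.44222373e+01,  7.16560520e-02,
        5.59416006e-02, -1.08159143e-04]), 'tool_pos': array([ 0.18376933, -0.49128981,  0.18984019]), 'tool_rot': array([-3.14005130e+00, -1.89970591e-04,  3.57781973e-01]), 'contact_force': array([-0.00668025,  0.25467874,  0.15375723]), 'torque': array([-0.04463705,  0.02639732, -0.03173141]), 'opening': 0.09202841998156372}
scene 398.99483460174423 398.99483460174423 282.37763872208154 209.16296991847594 [[-0.1921, 0.8482, -0.4937, 1.0399], [0.9814, 0.1625, -0.1027, 0.1884], [-0.0068, -0.5042, -0.8635, 0.798], [0.0, 0.0, 0.0, 1.0]]
top 455.4916752951693 455.4916752951693 282.2782242519446 209.99355454889866 [[0.0089, -0.9874, 0.1582, 0.4378], [-0.9999, -0.0096, -0.0038, 0.1199], [0.0053, -0.1582, -0.9874, 1.1555], [0.0, 0.0, 0.0, 1.0]]
wrist 374.9022061825282 374.9022061825282 280.2816327722838 212.9671144990622 [[0.3508, -0.8928, -0.2825, 0.2607], [-0.9365, -0.3348, -0.1047, -0.463], [-0.0011, 0.3013, -0.9535, 0.3857], [0.0, 0.0, 0.0, 1.0]]
```

View pics/scene0.png

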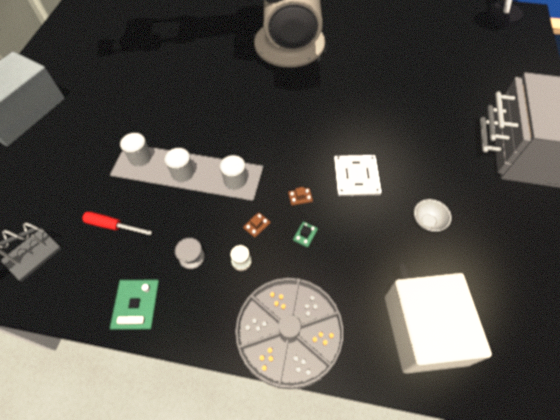

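View pics/top0.png

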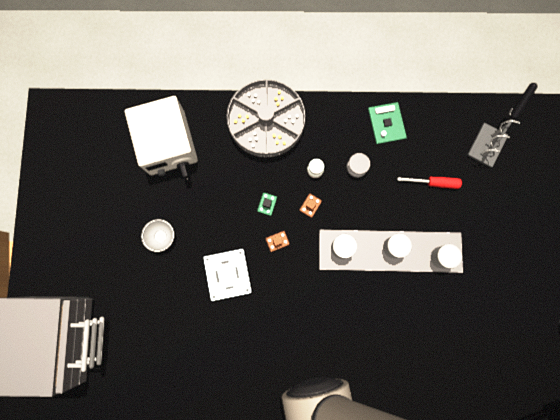

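View pics/wrist0.png

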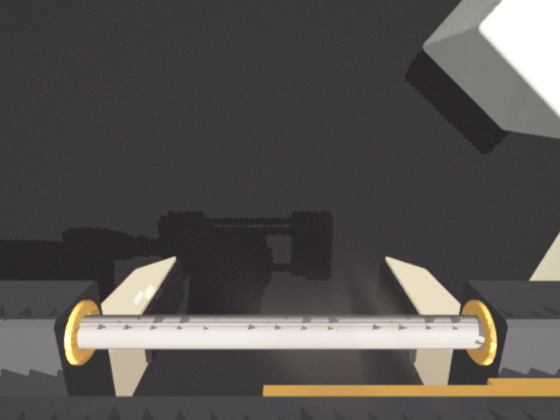

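```bash
python3 - <<'E'
import cv2,pickle
t=pickle.load(open("top0.pkl","rb"))["pixels"][:,:,::-1]
s=pickle.load(open("scene0.pkl","rb"))["pixels"][:,:,::-1]
cv2.imwrite("pics/t1.png",cv2.resize(t[185:305,195:335],None,fx=5,fy=5,interpolation=cv2.INTER_CUBIC))
cv2.imwrite("pics/t2.png",cv2.resize(t[215:285,310:470],None,fx=5,fy=5,interpolation=cv2.INTER_CUBIC))
cv2.imwrite("pics/s1.png",cv2.resize(s[145:265,230:390],None,fx=5,fy=5,interpolation=cv2.INTER_CUBIC))
E
```

```text
(no output)
```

View pics/t1.png

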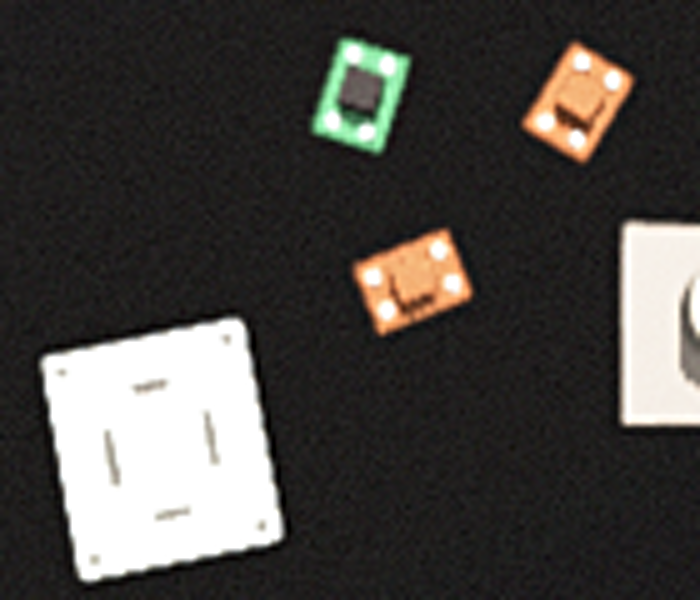

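View pics/t2.png

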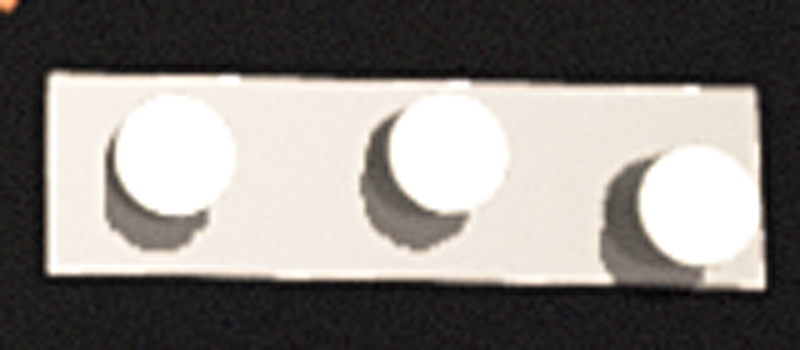

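View pics/s1.png

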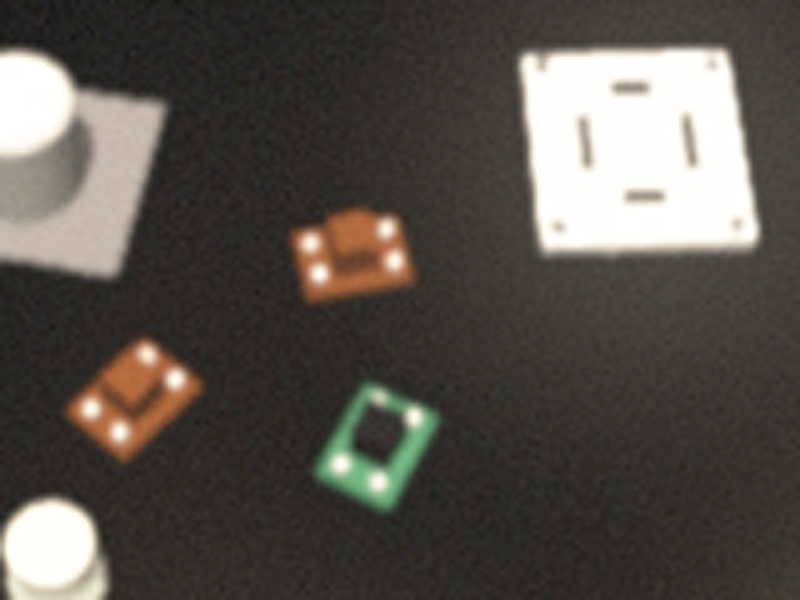

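Candidates for the board in the top view: small green with a black block (267,204), brown look-alikes (310,205) and (277,241), and a big green PCB (388,122). The crop confirms (267,204) as the small green slab with a black block. The left tin is at top (344,245), because image left is +y. Next I measure poses.

```bash
cat > h.py <<'E'
import numpy as np,cv2,pickle
def ray(c,uv,z):
    uv=np.atleast_2d(uv).astype(float); T=c["world_from_camera"]
    d=np.c_[(uv[:,0]-c["cx"])/c["fx"],(uv[:,1]-c["cy"])/c["fy"],np.ones(len(uv))]@T[:3,:3].T
    return T[:3,3]+d*((z-T[2,3])/d[:,2])[:,None]
def proj(c,P):
    T=c["world_from_camera"]; q=(np.atleast_2d(P)-T[:3,3])@T[:3,:3]
    return np.c_[c["fx"]*q[:,0]/q[:,2]+c["cx"],c["fy"]*q[:,1]/q[:,2]+c["cy"]]
def blobs(c,mask,z,box,amin=40):
    m=np.zeros_like(mask); x0,y0,x1,y1=box; m[y0:y1,x0:x1]=mask[y0:y1,x0:x1]
    cs,_=cv2.findContours(m.astype(np.uint8),cv2.RETR_EXTERNAL,cv2.CHAIN_APPROX_NONE)
    out=[]
    for k in cs:
        if cv2.contourArea(k)<amin: continue
        w=ray(c,k[:,0,:],z)[:,:2]
        r=cv2.minAreaRect((w*1000).astype(np.float32))
        M=cv2.moments(k); ctr=ray(c,[M['m10']/M['m00'],M['m01']/M['m00']],z)[0]
        out.append((ctr[:2].round(4),np.round(r[0],1),np.round(r[1],1),round(r[2],1)))
    return out
E
python3 - <<'E'
from h import *
for n,bs,bb,bt,bm in [("top",(195,240,260,310),(250,185,290,225),(310,220,470,280),(310,220,470,280)),("scene",(325,145,390,205),(285,215,325,255),(100,125,270,205),(100,125,270,205))]:
    c=pickle.load(open(n+"0.pkl","rb")); p=c["pixels"].astype(int); g=p.sum(2)/3
    print(n)
    print(" stage",blobs(c,g>110,0.010,bs,300))
    print(" green",blobs(c,(p[:,:,1]>p[:,:,0]+25)&(p[:,:,1]>70)|0,0.004,bb))
    print(" mat",blobs(c,g>100,0.004,bm,500))
    for th in (235,245,250): print(" tins",th,blobs(c,g>th,0.064,bt))
    dark=p.max(2)<80
E
```

```text
top
 stage [(array([0.4577, 0.2517]), array([458.3, 251.6]), array([113.1, 104. ]), 11.9)]
 green [(array([0.6384, 0.1559]), array([638.8, 155.7]), array([40. , 52.6]), 72.0)]
 mat [(array([ 0.521 , -0.1581]), array([ 521.3, -158.6]), array([361.7, 101.9]), 89.3)]
 tins 235 [(array([ 0.5062, -0.2859]), array([ 505.8, -286. ]), array([54.2, 55.7]), 43.9), (array([ 0.5199, -0.0709]), array([ 518.2, -130.7]), array([311.3,  92.9]), 89.3)]
 tins 245 [(array([ 0.506 , -0.2855]), array([ 505.2, -285.4]), array([54.2, 54. ]), 43.8), (array([ 0.5304, -0.1663]), array([ 530.4, -166.4]), array([52.8, 55.4]), 0.5), (array([ 0.528 , -0.0349]), array([528. , -35.5]), array([52.8, 55.4]), 89.5)]
 tins 250 [(array([ 0.5059, -0.2855]), array([ 505.8, -284.8]), array([52.6, 54. ]), 43.8), (array([ 0.5304, -0.1663]), array([ 530.4, -165.4]), array([52.8, 53.3]), 0.5), (array([ 0.5279, -0.0348]), array([528. , -35.5]), array([52.8, 55.3]), 89.5)]
scene
 stage [(array([0.4619, 0.2525]), array([459.2, 251.8]), array([121.2, 106.5]), 11.6)]
 green [(array([0.6461, 0.1547]), array([638.8, 155.6]), array([3
[... 164 characters left out ...]
4.1]), array([51.3, 50.3]), 13.9), (array([ 0.5307, -0.1658]), array([ 530.5, -166.2]), array([49.2, 51.6]), 10.8), (array([ 0.5063, -0.2844]), array([ 506.2, -284.6]), array([48.7, 51.8]), 10.7)]
 tins 245 [(array([ 0.5275, -0.0345]), array([527.2, -34.3]), array([45.2, 50.3]), 10.8), (array([ 0.5298, -0.1657]), array([ 529. , -165.9]), array([46.4, 49. ]), 10.8), (array([ 0.506 , -0.2849]), array([ 505.3, -285.1]), array([47.4, 48.3]), 70.7)]
 tins 250 [(array([ 0.5274, -0.0345]), array([527.2, -34.2]), array([45.2, 46.3]), 10.8), (array([ 0.5297, -0.1658]), array([ 529.8, -165.7]), array([46.3, 46.3]), 70.5), (array([ 0.5054, -0.2851]), array([ 504.4, -285.9]), array([45.2, 47.3]), 69.9)]
```

>>> {"op": "send_rows", "data": {
  "plan": [
    [[0.029,0.04,0.003],[0,0,-0.045],0],
    [[0.029,0.04,0.003],[0,0,-0.045],0],
    [[0.029,0.04,0.003],[0,0,-0.045],0],
    [[0.029,0.04,0.003],[0,0,-0.045],60],
    [[0.029,0.04,0.003],[0,0,-0.045],60],
    [[0.029,0.04,0],[0,0,-0.045],116],
    [[0.029,0.04,0],[0,0,-0.045],116],
    [[0.029,0.04,0],[0,0,-0.045],116],
    [[0,0.041,0],[0,0,0],116],
    [[0,0.041,0],[0,0,0],116],
    [[0,0.041,0],[0,0,0],116],
    [[0,0.041,0],[0,0,0],116],
    [[0,0.041,0],[0,0,0],116],
    [[0,0.041,0],[0,0,0],116],
    [[0,0.041,0],[0,0,0],116],
    [[0,0.041,0],[0,0,0],116],
    [[0,0.041,0],[0,0,0],116],
    [[0,0.041,0],[0,0,0],116],
    [[0,0,0],[0,0,0],116],
    [[0,0,0],[0,0,0],116]
  ],
  "newtons": 20
}}

```text
time: 2.15
tool_pos: [0.4153, 0.2387, 0.205]
tool_rot: [3.141, 0.001, 0.0]
contact_force: [-1.0, 0.3, 0.0]
opening: 0.0503
```

```bash
python3 - <<'E'
from cell import robot, imaging
import cv2,pickle
s=robot.observe(); print(s)
c=imaging.read_camera("wrist"); pickle.dump(c,open("w1.pkl","wb")); cv2.imwrite("pics/w1.png",c["pixels"][:,:,::-1]); print(c["world_from_camera"].round(3).tolist())
E
```

```text
{'time': 2.15, 'qpos': array([ 3.61730684e-01,  2.46513467e-01,  1.61817098e+00, -4.76174876e-04,
        1.27820228e+00,  1.93255470e+00]), 'qvel': array([-4.25426775e-02, -1.39903243e-02,  1.42407039e-02, -3.94070693e-03,
       -7.99408344e-06, -3.93605397e-03]), 'joint_efforts': array([  1.24252182, -37.91951895, -25.00974119,   0.14827828,
        -0.13197534,   0.08874811]), 'tool_pos': array([0.41533627, 0.23866851, 0.20504921]), 'tool_rot': array([3.14070838e+00, 1.04904252e-03, 1.09493167e-04]), 'contact_force': array([-1.04914011,  0.29804913,  0.04868405]), 'torque': array([ 0.01747191,  0.04690619, -0.03171698]), 'opening': 0.05033409964547006}
[[0.001, -0.953, -0.302, 0.498], [-1.0, -0.0, -0.001, 0.239], [0.001, 0.302, -0.953, 0.401], [0.0, 0.0, 0.0, 1.0]]
```

View pics/w1.png

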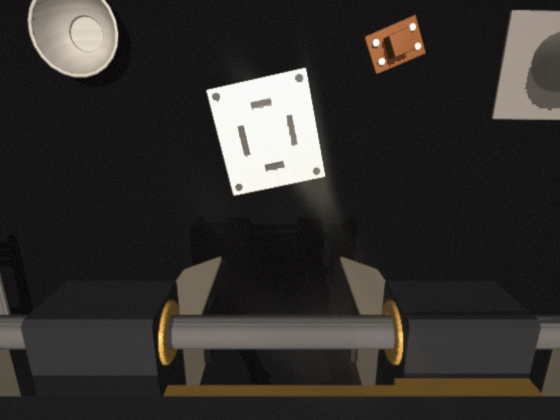

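```bash
python3 - <<'E'
from h import *
c=pickle.load(open("w1.pkl","rb")); p=c["pixels"].astype(int); g=p.sum(2)/3
print(blobs(c,g>130,0.010,(200,60,330,200),300))
m=((g<130)).astype(np.uint8); m2=np.zeros_like(m); m2[75:185,215:320]=m[75:185,215:320]
n,lab,st,ce=cv2.connectedComponentsWithStats(m2)
for i in range(1,n):
    if 30<st[i,4]<400: print(st[i],ce[i].round(1),ray(c,ce[i],0.016)[0].round(4), ray(c,ce[i],0.010)[0].round(4))
# lines via approxPoly corners
mm=np.zeros(g.shape,np.uint8); mm[60:200,200:335]=(g[60:200,200:335]>130)*255
k=max(cv2.findContours(mm,0,1)[0],key=cv2.contourArea)
q=cv2.approxPolyDP(k,6,True)[:,0]; print(q.tolist()); w=ray(c,q,0.010)[:,:2]; print(w.round(4).tolist(),w.mean(0))
for i in range(4):
    d=w[(i+1)%4]-w[i]; print(np.linalg.norm(d).round(4),np.arctan2(d[1],d[0]).round(3))
cv2.imwrite("pics/w1c.png",cv2.resize(p[60:200,200:335,::-1].astype(np.uint8),None,fx=4,fy=4))
E
```

```text
[(array([0.4613, 0.2517]), array([458.2, 251.6]), array([110.8, 100.8]), 12.0)]
[215  75  55  13 371] [233.6  78.8] [0.5116 0.2835 0.016 ] [0.5119 0.2842 0.01  ]
[296  75   6   6  31] [298.6  77.5] [0.5128 0.2207 0.016 ] [0.5131 0.2204 0.01  ]
[251 100  20   7  81] [260.4 102.9] [0.4893 0.2579 0.016 ] [0.4892 0.2582 0.01  ]
[287 116   9  29 120] [291.4 129.4] [0.4638 0.2272 0.016 ] [0.4632 0.227  0.01  ]
[238 126  12  29 147] [243.4 139.8] [0.4534 0.2757 0.016 ] [0.4527 0.2763 0.01  ]
[265 162  19   8  96] [274.1 165.5] [0.4272 0.2447 0.016 ] [0.4261 0.2448 0.01  ]
[289 178  31   7 116] [308.4 182.2] [0.4095 0.2087 0.016 ] [0.4082 0.2083 0.01  ]
[[305, 68], [206, 91], [234, 195], [324, 176]]
[[0.5218, 0.2143], [0.5005, 0.312], [0.394, 0.2881], [0.4148, 0.1919]] [0.45777959 0.2515692 ]
0.1 1.786
0.1091 -2.921
0.0984 -1.357
0.1093 0.206
```

View pics/w1c.png

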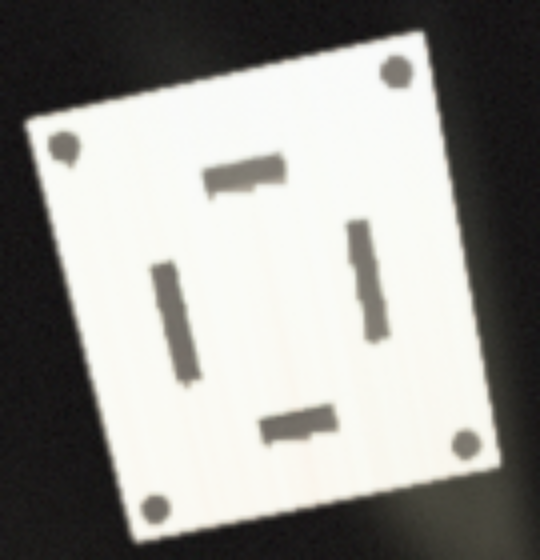

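>>> {"op": "send_rows", "data": {
  "plan": [
    [[0.036,-0.014,-0.006],[0,0,-0.06],116],
    [[0.036,-0.014,-0.006],[0,0,-0.06],116],
    [[0.036,-0.014,-0.006],[0,0,-0.06],116],
    [[0.036,-0.014,-0.006],[0,0,-0.06],116],
    [[0.036,-0.014,-0.006],[0,0,-0.06],116],
    [[0,0,0],[0,0,0],116],
    [[0,0,0],[0,0,0],116]
  ]
}}

```text
time: 2.9
tool_pos: [0.5959, 0.1661, 0.1747]
tool_rot: [3.141, 0.002, -0.305]
contact_force: [-0.7, 0.4, -0.8]
opening: 0.0503
```

```bash
python3 - <<'E'
from cell import robot, imaging
from h import *
s=robot.observe(); print(s["tool_pos"],s["tool_rot"])
c=imaging.read_camera("wrist"); pickle.dump(c,open("w2.pkl","wb")); cv2.imwrite("pics/w2.png",c["pixels"][:,:,::-1])
p=c["pixels"].astype(int); g=p.sum(2)/3
green=(p[:,:,1]>p[:,:,0]+25)&(p[:,:,1]>70)
print(blobs(c,green,0.004,(0,0,560,260),150))
E
```

```text
[0.59587812 0.16610807 0.17467299] [ 3.14059321e+00  1.81772312e-03 -3.04949042e-01]
[(array([0.6393, 0.1547]), array([638.6, 155. ]), array([37.8, 51.1]), 72.6)]
```

View pics/w2.png

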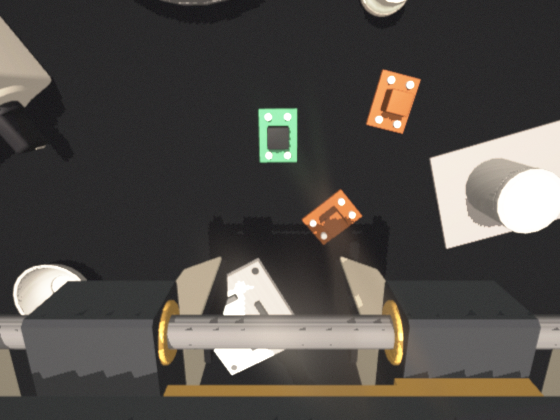

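>>> {"op": "send_rows", "data": {
  "plan": [
    [[0.0213,-0.0056,-0.02],[0,0,0.001],116],
    [[0.0214,-0.0055,-0.02],[0,0,0],116],
    [[0,0,-0.03],[0,0,0],116],
    [[0,0,-0.03],[0,0,0],116],
    [[0,0,-0.03],[0,0,0],116],
    [[0,0,-0.02],[0,0,0],116],
    [[0,0,-0.01],[0,0,0],116],
    [[0,0,-0.006],[0,0,0],116],
    [[0,0,0],[0,0,0],116],
    [[0,0,0],[0,0,0],116]
  ]
}}

```text
time: 3.95
tool_pos: [0.6393, 0.1573, 0.011]
tool_rot: [-3.141, -0.002, -0.301]
contact_force: [-0.0, -0.2, -0.3]
opening: 0.0499
```

```bash
python3 - <<'E'
from cell import robot, imaging
from h import *
s=robot.observe(); print(s["tool_pos"],s["tool_rot"],s["contact_force"])
c=imaging.read_camera("wrist"); cv2.imwrite("pics/w3.png",c["pixels"][:,:,::-1])
c=imaging.read_camera("scene"); cv2.imwrite("pics/s3.png",cv2.resize(c["pixels"][170:290,220:380,::-1],None,fx=4,fy=4))
E
```

```text
[0.6393057  0.157321   0.01097229] [-3.14076800e+00 -2.00337832e-03 -3.01007388e-01] [-0.01667288 -0.15028354 -0.26921341]
```

View pics/w3.png

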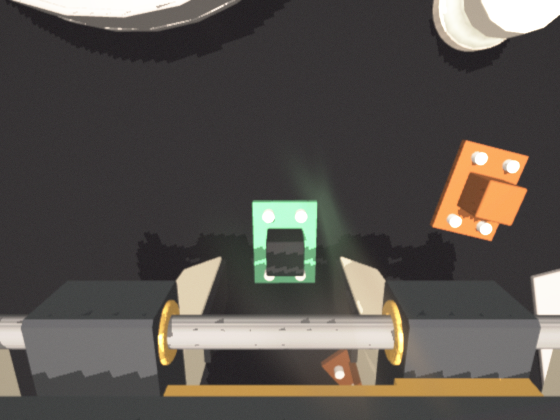

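View pics/s3.png

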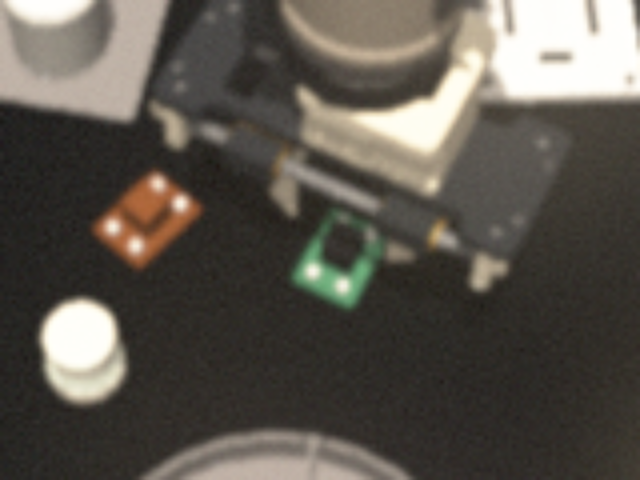

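>>> {"op": "send_rows", "data": {
  "plan": [
    [[0,-0.002,-0.0025],[0,0,-0.002],116],
    [[0,0,0],[0,0,0],150],
    [[0,0,0],[0,0,0],190],
    [[0,0,0],[0,0,0],220],
    [[0,0,0],[0,0,0],220],
    [[0,0,0],[0,0,0],220]
  ],
  "newtons": 20
}}

```text
time: 4.65
tool_pos: [0.6386, 0.1552, 0.007]
tool_rot: [3.142, 0.0, -0.303]
contact_force: [-0.4, 0.4, 0.2]
opening: 0.0153
```

```bash
python3 - <<'E'
from cell import robot, imaging
from h import *
s=robot.observe(); print(s["tool_pos"],s["tool_rot"],s["contact_force"],s["opening"],s["qpos"])
c=imaging.read_camera("wrist"); pickle.dump(c,open("w4.pkl","wb"));cv2.imwrite("pics/w4.png",c["pixels"][:,:,::-1])
p=c["pixels"].astype(int)
green=(p[:,:,1]>p[:,:,0]+25)&(p[:,:,1]>70)
print(blobs(c,green,0.004,(0,0,560,290),150))
E
```

```text
[0.63859845 0.15516344 0.00704686] [ 3.14152501e+00  8.99065775e-06 -3.03207563e-01] [-0.43889954  0.38481626  0.17874732] 0.0152721471372681 [ 1.21869430e-01  7.55740822e-01  1.33831366e+00 -6.68602742e-05
  1.04757426e+00  1.99590673e+00]
[(array([0.6511, 0.1511]), array([646.7, 152.5]), array([37.3, 34.3]), 72.7)]
```

View pics/w4.png

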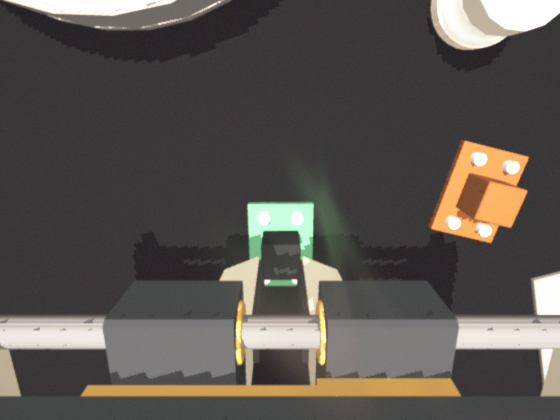

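>>> {"op": "send_rows", "data": {
  "plan": [
    [[0,0,0],[0,0,0],235],
    [[0,0,0],[0,0,0],235],
    [[0,0,0],[0,0,0],235]
  ]
}}

```text
time: 5.0
tool_pos: [0.6386, 0.1551, 0.007]
tool_rot: [3.141, 0.0, -0.303]
contact_force: [-0.1, -0.5, 1.0]
opening: 0.0073
```

```bash
python3 - <<'E'
from cell import robot, imaging
from h import *
s=robot.observe(); print(s["tool_pos"],s["tool_rot"],s["contact_force"],s["opening"],s["qpos"])
c=imaging.read_camera("wrist"); pickle.dump(c,open("w5.pkl","wb"));
cv2.imwrite("pics/w5.png",cv2.resize(c["pixels"][190:340,190:370,::-1],None,fx=4,fy=4))
E
```

```text
[0.63857729 0.15513914 0.00703911] [ 3.14149484e+00  3.75370789e-05 -3.03210780e-01] [-0.06935884 -0.49541395  0.95709082] 0.0072965271091282365 [ 1.21844955e-01  7.55730688e-01  1.33836066e+00 -8.50055556e-05
  1.04757585e+00  1.99589454e+00]
```

View pics/w5.png

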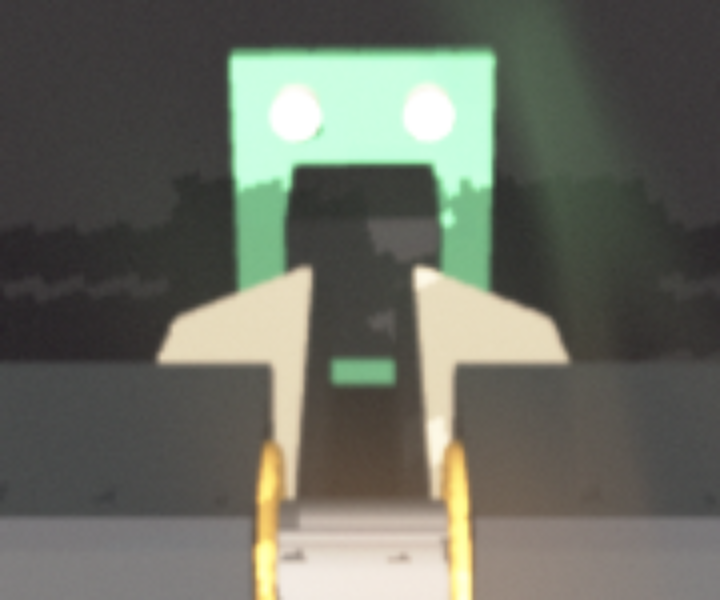

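```bash
python3 - <<'E'
from h import *
c=pickle.load(open("w5.pkl","rb"))
print(c["world_from_camera"].round(4))
y=-0.303; R=np.array([[np.cos(y),-np.sin(y)],[np.sin(y),np.cos(y)]])
B=np.array([0.6386,0.155])
def P(dx,dy,z): return np.r_[B+R@[dx,dy],z]
for n,a in dict(tcp=(0,0,.007),grasp=(0,0,.026),grasp2=(0,0.0036,.026),front1=(.025,.018,.004),front2=(.025,-.018,.004),b1=(.01,.01,.026),b2=(.01,-.01,.026),b3=(-.01,.01,.026),b4=(-.01,-.01,.026)).items():
    q=proj(c,P(*a))[0]; print(n,q.round(1),((q-[190,190])*4).round(0))
E
```

```text
[[-2.980e-01 -9.102e-01 -2.877e-01  7.169e-01]
 [-9.546e-01  2.841e-01  9.000e-02  1.305e-01]
 [-2.000e-04  3.015e-01 -9.535e-01  2.028e-01]
 [ 0.000e+00  0.000e+00  0.000e+00  1.000e+00]]
tcp [280.2 247.1] [361. 228.]
grasp [280.2 261.4] [361. 286.]
grasp2 [273.2 261.4] [333. 286.]
front1 [247.6 203. ] [230.  52.]
front2 [312.8 203. ] [491.  52.]
b1 [260.5 243.4] [282. 214.]
b2 [299.9 243.4] [440. 214.]
b3 [261.1 278.9] [284. 355.]
b4 [299.3 278.9] [437. 356.]
```

```bash
python3 - <<'E'
from h import *
c=pickle.load(open("w5.pkl","rb"));p=c["pixels"][190:340,190:370,::-1].astype(float)
q=np.clip((p/90)**0.8*255,0,255).astype(np.uint8)
cv2.imwrite("pics/w5g.png",cv2.resize(q,None,fx=4,fy=4,interpolation=cv2.INTER_CUBIC))
E
```

```text
(no output)
```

View pics/w5g.png

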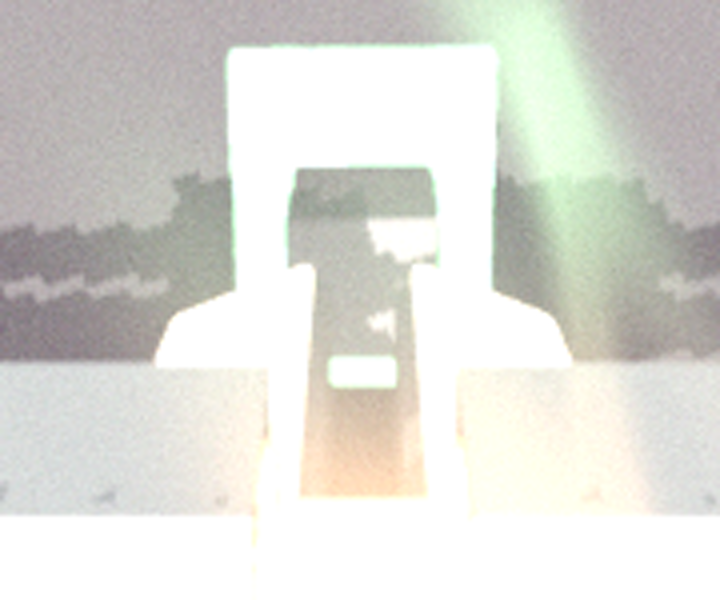

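```bash
python3 - <<'E'
from cell import robot, imaging
from h import *
c=imaging.read_camera("scene"); pickle.dump(c,open("s5.pkl","wb"))
t=imaging.read_camera("top"); pickle.dump(t,open("t5.pkl","wb"))
x0,y0=260,195
im=cv2.resize(c["pixels"][y0:y0+70,x0:x0+100,::-1],None,fx=8,fy=8,interpolation=cv2.INTER_CUBIC)
for z,col in ((.007,(0,0,255)),(.026,(0,255,255)),(.044,(255,0,255))):
    q=(proj(c,[0.6386,0.1551,z])[0]-[x0,y0]+.5)*8; cv2.circle(im,tuple(int(v) for v in q),4,col,-1)
cv2.imwrite("pics/s5.png",im)
x0,y0=220,170
im=cv2.resize(t["pixels"][y0:y0+70,x0:x0+100,::-1],None,fx=8,fy=8,interpolation=cv2.INTER_CUBIC)
cv2.imwrite("pics/t5.png",im)
E
```

```text
(no output)
```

View pics/s5.png

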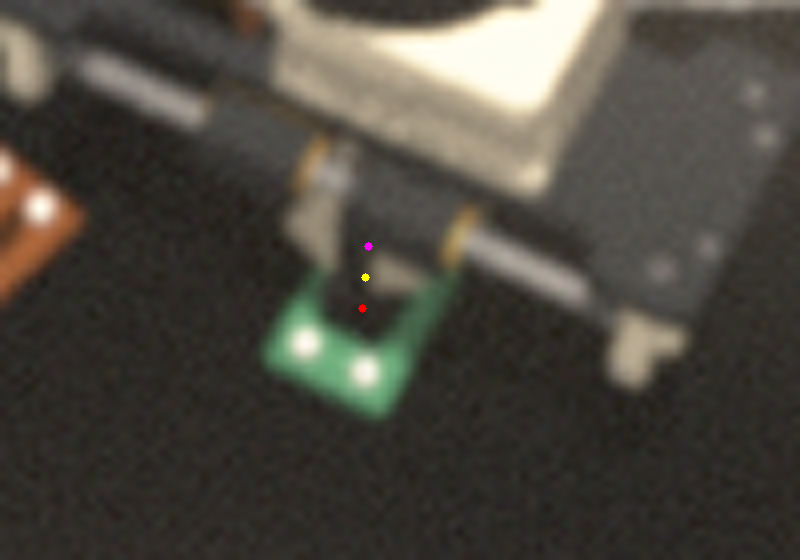

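View pics/t5.png

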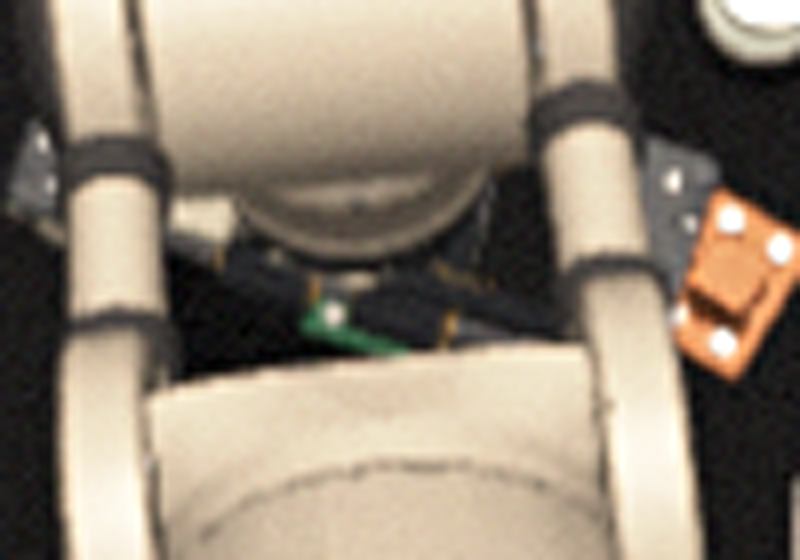

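The fingers closed to 7 mm, narrower than the 20 mm block. The wrist and scene pictures both show the finger ends above the block top (scene crop around (333,270)), so the real tips sit higher than the reported TCP. I'll open again and go down in small steps, watching force and images.

>>> {"op": "send_rows", "data": {
  "plan": [
    [[0,0,0],[0,0,0],116],
    [[0,0,0],[0,0,0],116],
    [[0,0,0],[0,0,0],116],
    [[0,0,0],[0,0,0],116],
    [[0,0,0],[0,0,0],116],
    [[0,0,-0.002],[0,0,0],116],
    [[0,0,-0.002],[0,0,0],116],
    [[0,0,-0.002],[0,0,0],116]
  ]
}}

```text
time: 5.95
tool_pos: [0.6385, 0.1551, 0.0008]
tool_rot: [3.141, 0.0, -0.303]
contact_force: [0.3, -0.4, 0.4]
opening: 0.0502
```

>>> {"op": "send_rows", "data": {
  "plan": [
    [[0,0,-0.002],[0,0,0],116],
    [[0,0,0],[0,0,0],116]
  ]
}}

```text
time: 6.15
tool_pos: [0.6383, 0.1551, -0.0014]
tool_rot: [3.141, 0.001, -0.303]
contact_force: [0.8, 0.1, 0.2]
opening: 0.0503
```

>>> {"op": "send_rows", "data": {
  "plan": [
    [[0,0,-0.002],[0,0,0],116],
    [[0,0,-0.002],[0,0,0],116],
    [[0,0,-0.002],[0,0,0],116],
    [[0,0,0],[0,0,0],116]
  ]
}}

```text
time: 6.55
tool_pos: [0.6383, 0.1551, -0.0074]
tool_rot: [3.141, 0.001, -0.303]
contact_force: [-0.2, -0.1, 0.6]
opening: 0.05
```

```bash
python3 - <<'E'
from cell import robot, imaging
from h import *
s=robot.observe(); print(s["tool_pos"],s["contact_force"])
c=imaging.read_camera("scene"); pickle.dump(c,open("s6.pkl","wb"))
x0,y0=250,185
im=cv2.resize(c["pixels"][y0:y0+75,x0:x0+100,::-1],None,fx=8,fy=8,interpolation=cv2.INTER_CUBIC)
cv2.imwrite("pics/s6.png",np.clip(im*1.6,0,255).astype(np.uint8))
c=imaging.read_camera("wrist"); pickle.dump(c,open("w6.pkl","wb"));print(c["world_from_camera"][:3,3])
cv2.imwrite("pics/w6.png",cv2.resize(c["pixels"][190:340,190:370,::-1],None,fx=4,fy=4))
E
```

```text
[ 0.63831371  0.1551046  -0.00739906] [-0.1990526  -0.09448772  0.6486909 ]
[0.71687317 0.13043339 0.18851967]
```

View pics/s6.png

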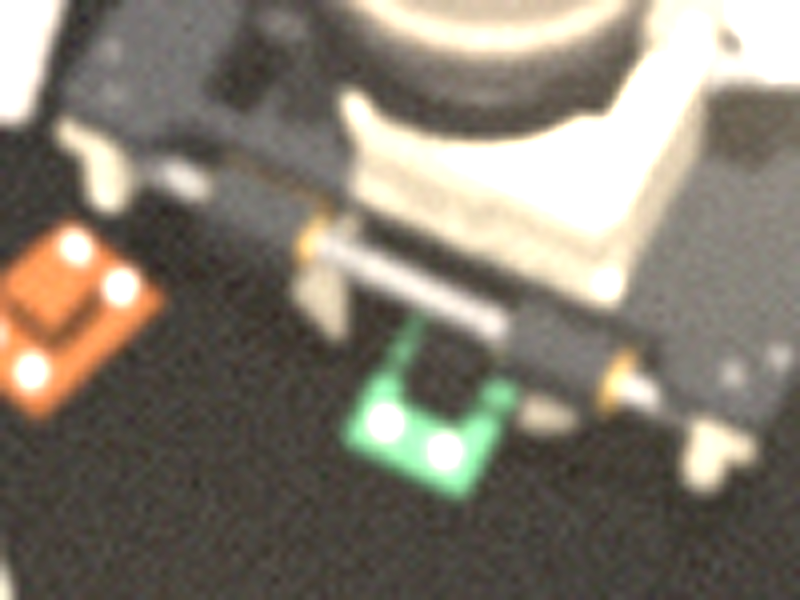

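View pics/w6.png

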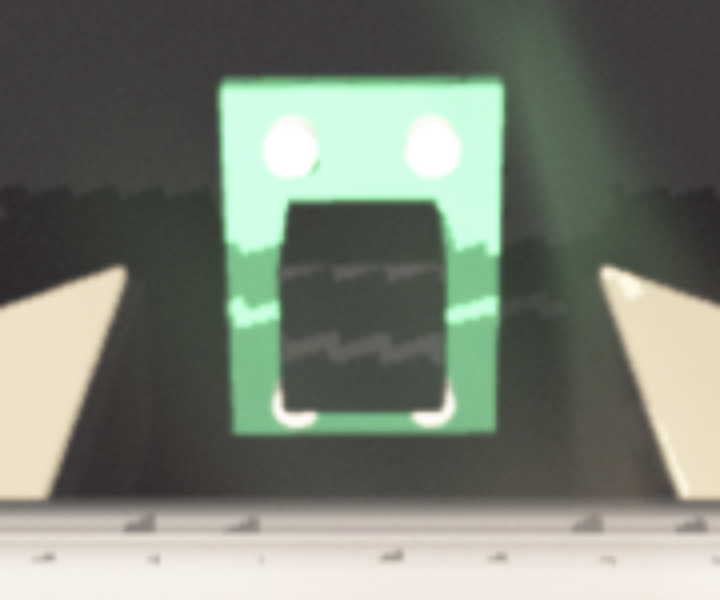

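```bash
python3 - <<'E'
from h import *
c=pickle.load(open("s6.pkl","rb"))
J=np.array([.298,.954]);F=np.array([.954,-.298]);T=np.array([.6383,.1551])
def fit(px,side):
    # find (z, j) for given forward offset f
    from scipy.optimize import fsolve
    for f in (-.01,0,.01):
        s=fsolve(lambda v: proj(c,np.r_[T+J*v[1]+F*f,v[0]])[0]-px,[.03,side])
        print("f",f,"z",s[0].round(4),"jaw",s[1].round(4))
def px(x,y): return np.array([250+x/8-.5,185+y/8-.5])
print("finger -y");fit(px(345,338),-.025)
print("finger +y");fit(px(530,430),.025)
print("hook -y");fit(px(108,212),-.095)
print("hook +y");fit(px(700,492),.095)
E
```

```text
finger -y
f -0.01 z -0.012 jaw -0.0355
f 0 z 0.0091 jaw -0.0307
f 0.01 z 0.0302 jaw -0.0258
finger +y
f -0.01 z -0.0147 jaw 0.0236
f 0 z 0.0065 jaw 0.0269
f 0.01 z 0.0276 jaw 0.0302
hook -y
f -0.01 z -0.0035 jaw -0.1134
f 0 z 0.0174 jaw -0.1064
f 0.01 z 0.0383 jaw -0.0995
hook +y
f -0.01 z -0.004 jaw 0.0749
f 0 z 0.0169 jaw 0.0769
f 0.01 z 0.0379 jaw 0.0789
```

>>> {"op": "send_rows", "data": {
  "plan": [
    [[0,0,-0.002],[0,0,0],116],
    [[0,0,-0.002],[0,0,0],116],
    [[0,0,-0.002],[0,0,0],116],
    [[0,0,0],[0,0,0],116]
  ]
}}

```text
time: 7.05
tool_pos: [0.6383, 0.1551, -0.0134]
tool_rot: [3.141, 0.001, -0.303]
contact_force: [0.8, 1.0, 0.6]
opening: 0.0501
```

>>> {"op": "send_rows", "data": {
  "plan": [
    [[0,0,-0.0015],[0,0,0],116],
    [[0,0,-0.0015],[0,0,0],116],
    [[0,0,0],[0,0,0],116]
  ]
}}

```text
time: 7.35
tool_pos: [0.6384, 0.1551, -0.0162]
tool_rot: [3.141, 0.0, -0.303]
contact_force: [-0.4, -0.2, 0.6]
opening: 0.0502
```

```bash
python3 - <<'E'
from cell import robot, imaging
from h import *
s=robot.observe(); print(s["tool_pos"],s["contact_force"])
c=imaging.read_camera("scene"); pickle.dump(c,open("s7.pkl","wb"))
x0,y0=250,185
im=cv2.resize(c["pixels"][y0:y0+75,x0:x0+100,::-1],None,fx=8,fy=8,interpolation=cv2.INTER_CUBIC)
cv2.imwrite("pics/s7.png",np.clip(im*1.6,0,255).astype(np.uint8))
c=imaging.read_camera("wrist"); pickle.dump(c,open("w7.pkl","wb"));print(c["world_from_camera"][:3,3])
cv2.imwrite("pics/w7.png",cv2.resize(c["pixels"][190:340,190:370,::-1],None,fx=4,fy=4))
E
```

```text
[ 0.63843905  0.15512072 -0.01621534] [-0.38590362 -0.19168552  0.60254098]
[0.71689502 0.13043687 0.17961221]
```

View pics/s7.png

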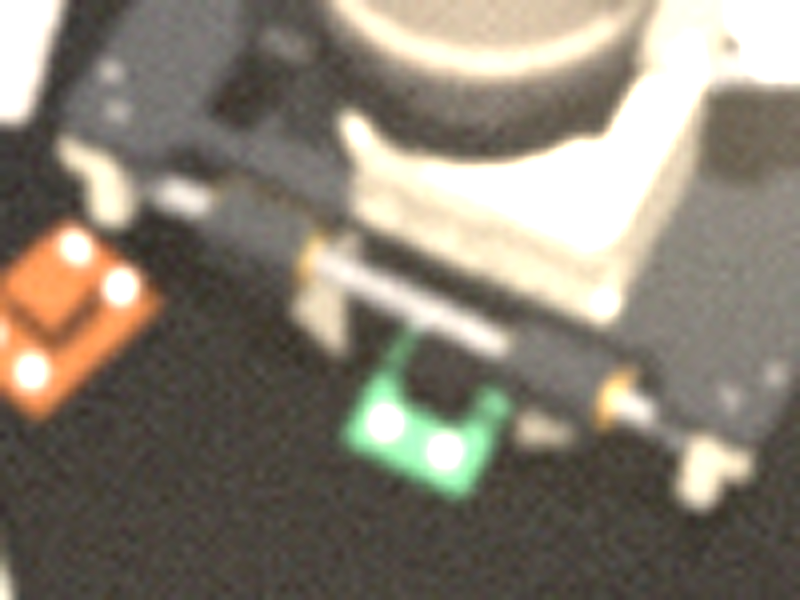

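View pics/w7.png

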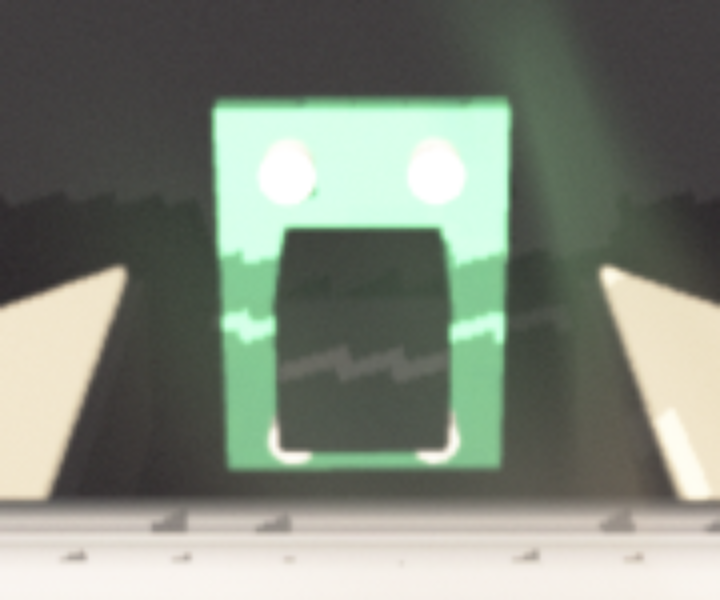

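>>> {"op": "send_rows", "data": {
  "plan": [
    [[0,0,-0.0015],[0,0,0],116],
    [[0,0,-0.0015],[0,0,0],116],
    [[0,0,-0.0015],[0,0,0],116],
    [[0,0,-0.0015],[0,0,0],116],
    [[0,0,0],[0,0,0],116]
  ]
}}

```text
time: 7.95
tool_pos: [0.6384, 0.1551, -0.0223]
tool_rot: [3.141, 0.001, -0.303]
contact_force: [0.5, -0.4, 0.5]
opening: 0.0499
```

>>> {"op": "send_rows", "data": {
  "plan": [
    [[0,0,-0.0015],[0,0,0],116],
    [[0,0,-0.0015],[0,0,0],116],
    [[0,0,0],[0,0,0],116]
  ]
}}

```text
time: 8.25
tool_pos: [0.6384, 0.1551, -0.0252]
tool_rot: [3.141, 0.0, -0.303]
contact_force: [0.4, -0.1, 0.4]
opening: 0.0502
```

```bash
python3 - <<'E'
from cell import robot, imaging
from h import *
s=robot.observe(); print(s["tool_pos"],s["contact_force"])
c=imaging.read_camera("scene"); pickle.dump(c,open("s8.pkl","wb"))
x0,y0=250,185
im=cv2.resize(c["pixels"][y0:y0+75,x0:x0+100,::-1],None,fx=8,fy=8,interpolation=cv2.INTER_CUBIC)
cv2.imwrite("pics/s8.png",np.clip(im*1.6,0,255).astype(np.uint8))
E
```

```text
[ 0.63839371  0.15511386 -0.02524304] [ 0.42395888 -0.11793199  0.41739392]
```

View pics/s8.png

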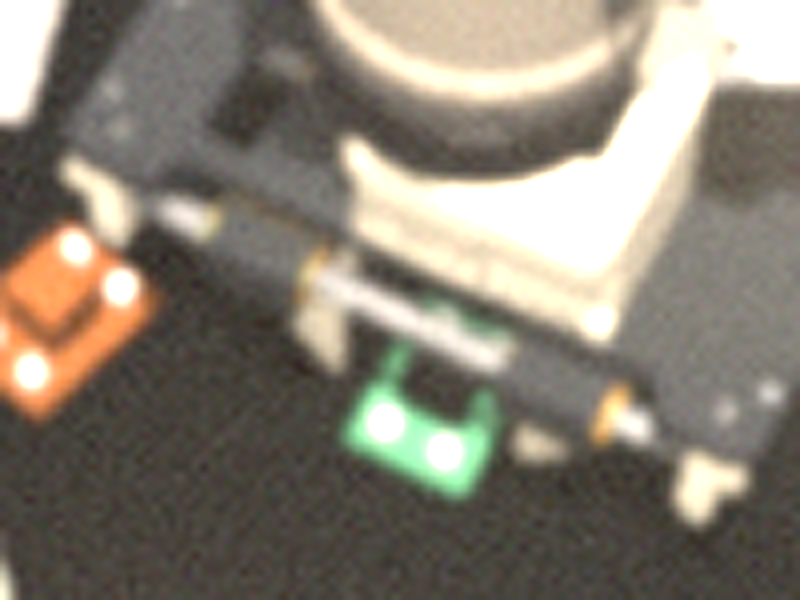

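>>> {"op": "send_rows", "data": {
  "plan": [
    [[0,0,-0.0015],[0,0,0],116],
    [[0,0,-0.0015],[0,0,0],116],
    [[0,0,0],[0,0,0],160],
    [[0,0,0],[0,0,0],190],
    [[0,0,0],[0,0,0],230],
    [[0,0,0],[0,0,0],230],
    [[0,0,0],[0,0,0],230],
    [[0,0,0],[0,0,0],230]
  ]
}}

```text
time: 9.1
tool_pos: [0.6386, 0.1551, -0.0279]
tool_rot: [3.142, -0.0, -0.303]
contact_force: [-0.9, -0.5, 0.2]
opening: 0.0199
```

>>> {"op": "send_rows", "data": {
  "plan": [
    [[0,0,0.01],[0,0,0],230],
    [[0,0,0.02],[0,0,0],230],
    [[0,0,0.03],[0,0,0],230],
    [[0,0,0.02],[0,0,0],230],
    [[-0.0226,0.01205,0],[0,0,0.064],230],
    [[-0.0226,0.01205,0],[0,0,0.064],230],
    [[-0.0226,0.01205,0],[0,0,0.064],230],
    [[-0.0226,0.01205,0],[0,0,0.064],230],
    [[-0.0226,0.01205,0],[0,0,0.064],230],
    [[-0.0226,0.01205,0],[0,0,0.064],230],
    [[-0.0226,0.01205,0],[0,0,0.064],230],
    [[-0.0226,0.01205,0],[0,0,0.064],230],
    [[0,0,0],[0,0,0],230],
    [[0,0,0],[0,0,0],230],
    [[0,0,0],[0,0,0],230]
  ]
}}

```text
time: 10.6
tool_pos: [0.4589, 0.2514, 0.0526]
tool_rot: [3.142, -0.002, 0.208]
contact_force: [0.6, 0.3, -1.1]
opening: 0.0198
```

```bash
cat > look.py <<'E'
import sys
from cell import robot, imaging
from h import *
s=robot.observe(); print(s["tool_pos"].round(5),s["tool_rot"].round(4),s["contact_force"].round(2),s["opening"],s["time"])
tag=sys.argv[1]
for n in sys.argv[2:]:
    c=imaging.read_camera(n); pickle.dump(c,open(f"{n}_{tag}.pkl","wb")); cv2.imwrite(f"pics/{n}_{tag}.png",c["pixels"][:,:,::-1])
E
python3 look.py a wrist scene
```

```text
[0.45889 0.2514  0.05257] [ 3.1415e+00 -1.5000e-03  2.0780e-01] [ 0.61  0.34 -1.07] 0.019831832347578203 10.6
```

View pics/wrist_a.png

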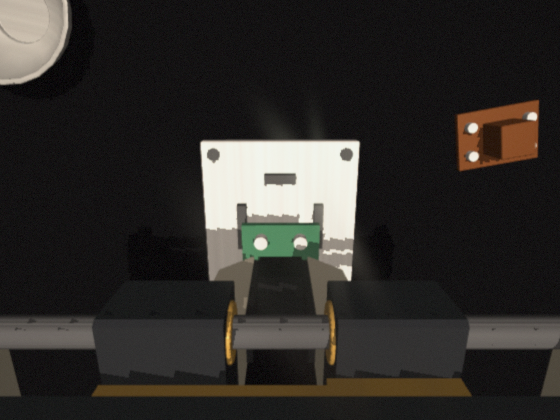

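View pics/scene_a.png

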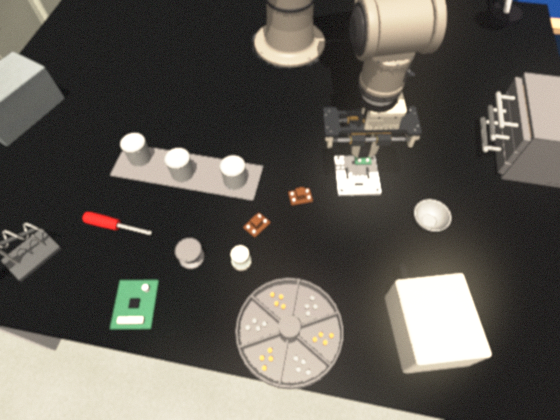

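>>> {"op": "send_rows", "data": {
  "plan": [
    [[0,0,-0.02],[0,0,0.0015],230],
    [[0,0,-0.02],[0,0,0],230],
    [[0,0,-0.015],[0,0,0],230],
    [[0,0,-0.006],[0,0,0],230],
    [[0,0,0],[0,0,0],230],
    [[0,0,0],[0,0,0],230],
    [[0,0,0],[0,0,0],230]
  ]
}}

```text
time: 11.4
tool_pos: [0.4585, 0.2517, -0.0081]
tool_rot: [-3.141, -0.002, 0.21]
contact_force: [0.1, 0.2, -0.8]
opening: 0.0195
```

```bash
python3 look.py b wrist; python3 - <<'E'
from h import *
c=pickle.load(open("wrist_b.pkl","rb"))
cv2.imwrite("pics/wb.png",cv2.resize(c["pixels"][100:290,180:380,::-1],None,fx=3,fy=3,interpolation=cv2.INTER_CUBIC))
for y in (.2095,):
    R=np.array([[np.cos(y),-np.sin(y)],[np.sin(y),np.cos(y)]])
    for n,(a,b,z) in dict(stopxin=(.029,0,.016),stopL=(0,.022,.016),stopR=(0,-.022,.016),pf1=(.055,.05,.01),pf2=(.055,-.05,.01),bf1=(.025,.018,.025),bf2=(.025,-.018,.025)).items():
        print(n,((proj(c,np.r_[np.array([.458,.2515])+R@[a,b],z])[0]-[180,100])*3).round())
E
```

```text
[ 0.45851  0.2517  -0.00814] [-3.1414e+00 -1.6000e-03  2.1010e-01] [ 0.15  0.24 -0.8 ] 0.01952904784643747 11.4
stopxin [300. 335.]
stopL [169. 500.]
stopR [431. 500.]
pf1 [-16. 166.]
pf2 [617. 167.]
bf1 [183. 377.]
bf2 [418. 377.]
```

View pics/wb.png

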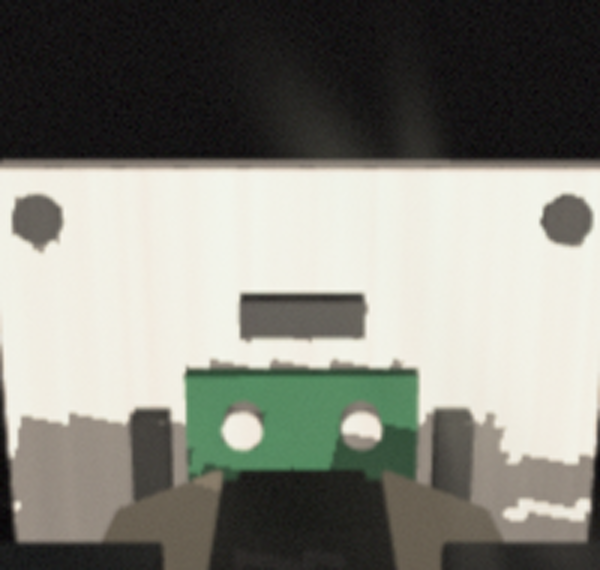

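>>> {"op": "send_rows", "data": {
  "plan": [
    [[-0.0003,0,-0.004],[0,0,0],230],
    [[0,0,-0.003],[0,0,0],230],
    [[0,0,-0.002],[0,0,0],230],
    [[0,0,0],[0,0,0],230],
    [[0,0,0],[0,0,0],230]
  ]
}}

```text
time: 11.95
tool_pos: [0.4574, 0.2515, -0.018]
tool_rot: [3.141, 0.0, 0.21]
contact_force: [-0.9, 0.6, 2.1]
opening: 0.0196
```

>>> {"op": "send_rows", "data": {
  "plan": [
    [[0.0003,0,0],[0,0,0],195],
    [[0,0,0],[0,0,0],175],
    [[0,0,0],[0,0,0],160],
    [[0,0,0],[0,0,0],160],
    [[0,0,0],[0,0,0],160],
    [[0,0,0.01],[0,0,0],160],
    [[0,0,0.025],[0,0,0],160],
    [[0,0,0.035],[0,0,0],130],
    [[0,0,0.05],[0,0,0],60],
    [[0,0,0.05],[0,0,0],0],
    [[0,0,0.02],[0,0,0],0],
    [[-0.04,-0.008,0.01],[0,0,0],0],
    [[-0.01,-0.002,0],[0,0,0],0],
    [[0,0,0],[0,0,0],0],
    [[0,0,0],[0,0,0],0]
  ]
}}

```text
time: 13.45
tool_pos: [0.4083, 0.2416, 0.1822]
tool_rot: [3.142, -0.001, 0.21]
contact_force: [0.0, 0.1, 0.1]
opening: 0.09
```

```bash
python3 look.py c wrist; python3 - <<'E'
from h import *
c=pickle.load(open("wrist_c.pkl","rb"))
p=c["pixels"].astype(int)
green=(p[:,:,1]>p[:,:,0]+20)&(p[:,:,1]>60)
print(blobs(c,green,0.014,(0,0,560,260),150))
E
```

```text
[0.40834 0.24164 0.18216] [ 3.1415e+00 -8.0000e-04  2.1040e-01] [0.01 0.08 0.14] 0.08997730225089741 13.45
[(array([0.4581, 0.2516]), array([457.3, 251.4]), array([49.7, 35.8]), 11.6)]
```

View pics/wrist_c.png

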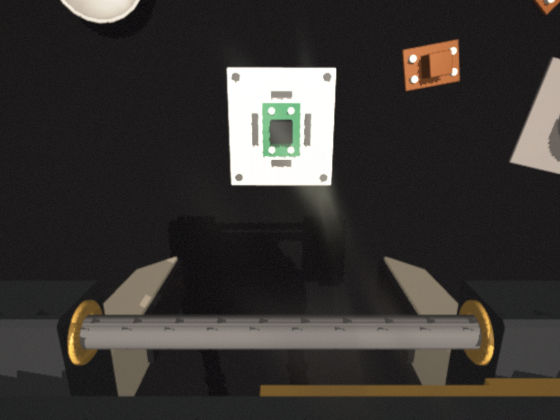

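>>> {"op": "send_rows", "data": {
  "plan": [
    [[0.012,-0.0276,-0.003],[0,0,0.136],0],
    [[0.012,-0.0276,-0.003],[0,0,0.136],0],
    [[0.012,-0.0276,-0.003],[0,0,0.136],0],
    [[0.012,-0.0276,-0.003],[0,0,0.136],0],
    [[0.012,-0.0276,-0.003],[0,0,0.136],0],
    [[0.012,-0.0276,0],[0,0,0.136],0],
    [[0.012,-0.0276,0],[0,0,0.136],0],
    [[0.012,-0.0276,0],[0,0,0.136],0],
    [[0.012,-0.0276,0],[0,0,0.136],0],
    [[0.012,-0.0276,0],[0,0,0.136],0],
    [[0,0,0],[0,0,0],0],
    [[0,0,0],[0,0,0],0],
    [[0,0,0],[0,0,0],0]
  ]
}}

```text
time: 14.8
tool_pos: [0.5276, -0.0338, 0.1665]
tool_rot: [-3.141, -0.001, 1.569]
contact_force: [0.2, 0.4, 0.1]
opening: 0.0916
```

```bash
python3 look.py d wrist top; python3 - <<'E'
from h import *
c=pickle.load(open("wrist_d.pkl","rb"))
for P in ([.528,-.0345,.064],[.528+.0285,-.0345,.064],[.528-.0285,-.0345,.064],[.528,-.0345+.0285,.064]): print(proj(c,P).round(0))
E
```

```text
[ 0.52759 -0.03383  0.16649] [-3.1405e+00 -5.0000e-04  1.5690e+00] [0.15 0.4  0.1 ] 0.09164825367876685 14.8
[[281. 199.]]
[[315. 199.]]
[[246. 199.]]
[[281. 165.]]
```

View pics/wrist_d.png

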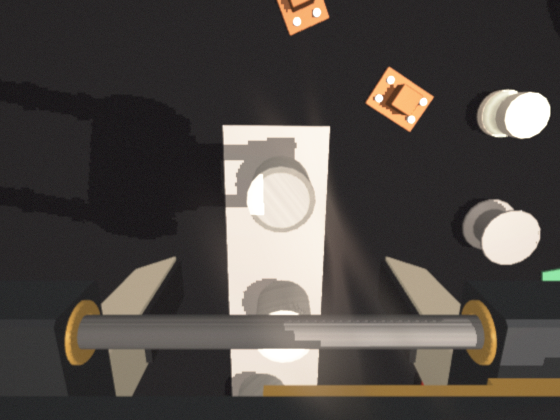

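>>> {"op": "send_rows", "data": {
  "plan": [
    [[0,0,-0.04],[0,0,0],0],
    [[0,0,-0.04],[0,0,0],0],
    [[0,0,-0.03],[0,0,0],0],
    [[0,0,-0.015],[0,0,0],0],
    [[0,0,-0.012],[0,0,0],0],
    [[0,0,-0.012],[0,0,0],0],
    [[0,0,-0.012],[0,0,0],0],
    [[0,0,0],[0,0,0],0]
  ]
}}

```text
time: 15.7
tool_pos: [0.527, -0.0342, 0.0049]
tool_rot: [-3.14, -0.0, 1.57]
contact_force: [-0.3, -0.1, 0.1]
opening: 0.092
```

```bash
python3 look.py e wrist scene; python3 - <<'E'
from h import *
c=pickle.load(open("scene_e.pkl","rb"))
cv2.imwrite("pics/se.png",cv2.resize(c["pixels"][110:220,170:310,::-1],None,fx=5,fy=5,interpolation=cv2.INTER_CUBIC))
E
```

```text
[ 0.52699 -0.03417  0.00485] [-3.1396e+00 -4.0000e-04  1.5704e+00] [-0.32 -0.09  0.05] 0.09203450062087297 15.7
```

View pics/wrist_e.png

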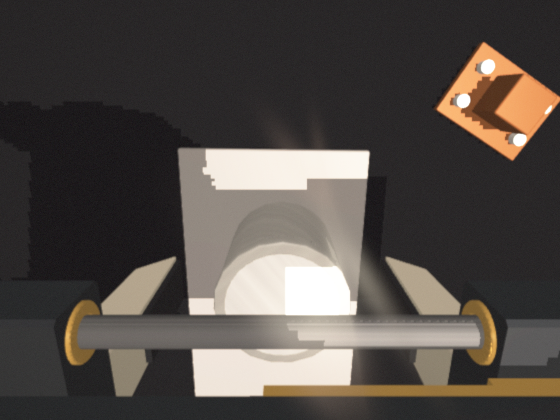

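View pics/se.png

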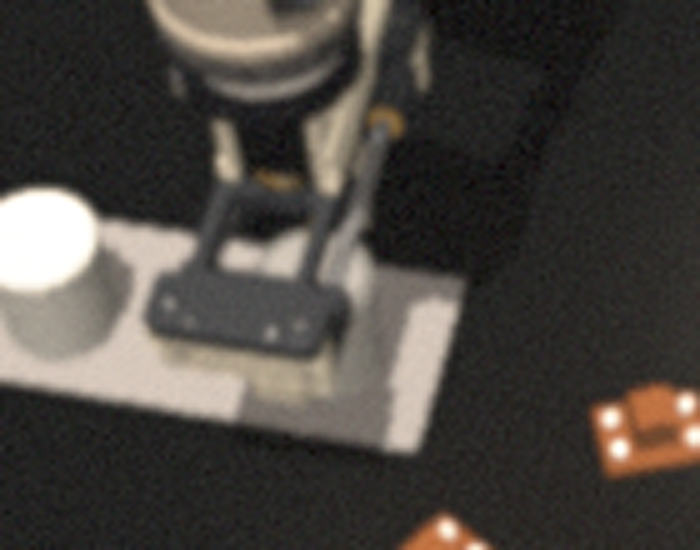

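>>> {"op": "send_rows", "data": {
  "plan": [
    [[0.0008,-0.0003,-0.005],[0,0,0],0],
    [[0,0,-0.005],[0,0,0],0],
    [[0,0,-0.004],[0,0,0],0],
    [[0,0,-0.003],[0,0,0],0],
    [[0,0,0],[0,0,0],0]
  ]
}}

```text
time: 16.3
tool_pos: [0.5282, -0.0347, -0.0114]
tool_rot: [-3.141, -0.0, 1.57]
contact_force: [0.0, -0.8, -0.5]
opening: 0.0919
```

>>> {"op": "send_rows", "data": {
  "plan": [
    [[0,0,-0.003],[0,0,0],0],
    [[0,0,-0.002],[0,0,0],40],
    [[0,0,0],[0,0,0],80],
    [[0,0,0],[0,0,0],95],
    [[0,0,0],[0,0,0],110],
    [[0,0,0],[0,0,0],140],
    [[0,0,0],[0,0,0],140],
    [[0,0,0],[0,0,0],140]
  ],
  "newtons": 35
}}

```text
time: 17.1
tool_pos: [0.5286, -0.0348, -0.0159]
tool_rot: [3.141, 0.0, 1.57]
contact_force: [0.1, -0.6, 1.6]
opening: 0.0566
```

```bash
python3 look.py f wrist
```

```text
[ 0.52855 -0.03477 -0.01585] [3.1415 0.     1.5703] [ 0.07 -0.64  1.6 ] 0.056584754322118444 17.1
```

View pics/wrist_f.png

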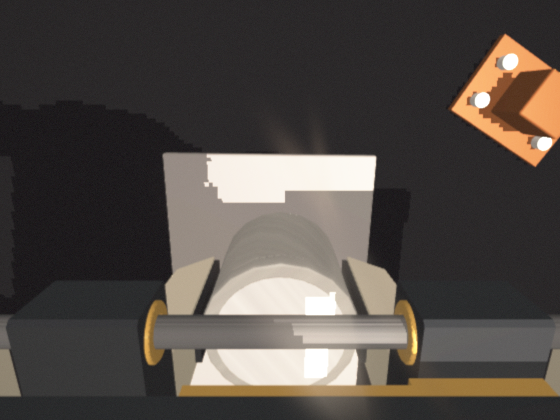

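>>> {"op": "send_rows", "data": {
  "plan": [
    [[0,0,0.003],[0,0,0],140],
    [[0,0,0.006],[0,0,0],140],
    [[0,0,0.01],[0,0,0],140],
    [[0,0,0.012],[0,0,0],140],
    [[0,0,0.01],[0,0,0],140],
    [[0,0,0.006],[0,0,0],140],
    [[0,0,0.003],[0,0,0],140],
    [[0,0,0],[0,0,0],140],
    [[0,0,0],[0,0,0],140],
    [[0,0,0],[0,0,0],140]
  ]
}}

```text
time: 18.15
tool_pos: [0.5282, -0.0347, 0.0336]
tool_rot: [-3.141, -0.0, 1.57]
contact_force: [0.3, -0.4, -2.3]
opening: 0.0566
```

```bash
cat > heft.py <<'E'
import sys
from cell import robot, imaging
from h import *
F=[];E=[];O=[]
for i in range(8):
    s=robot.observe(); F.append(s["contact_force"]);E.append(s["joint_efforts"]);O.append(s["opening"])
    c=imaging.read_camera("scene" if i<7 else "wrist")
    n="scene" if i<7 else "wrist"
    if i>=6: cv2.imwrite(f"pics/{n}_{sys.argv[1]}.png",c["pixels"][:,:,::-1])
F=np.array(F);E=np.array(E)
print("F",F.mean(0).round(2),F.std(0).round(2),F[:,2].round(1)); print("eff",E.mean(0).round(2),E.std(0).round(2)); print(s["tool_pos"],s["qpos"].round(4),np.mean(O),s["time"])
E
python3 heft.py h1
```

```text
F [-0.08 -0.02 -2.15] [0.56 0.38 0.35] [-2.3 -1.8 -1.9 -1.7 -2.6 -2.6 -2.4 -1.9]
eff [  0.   -47.87 -19.29   0.06   0.06  -0.  ] [0.   0.08 0.02 0.   0.   0.  ]
[ 0.52851845 -0.03475598  0.03391735] [-0.2104  0.5284  1.7113  0.      0.9021 -0.2099] 0.05634214729765634 18.5
```

View pics/scene_h1.png

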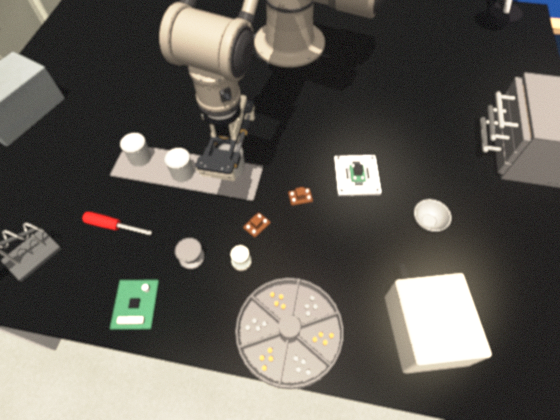

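View pics/wrist_h1.png

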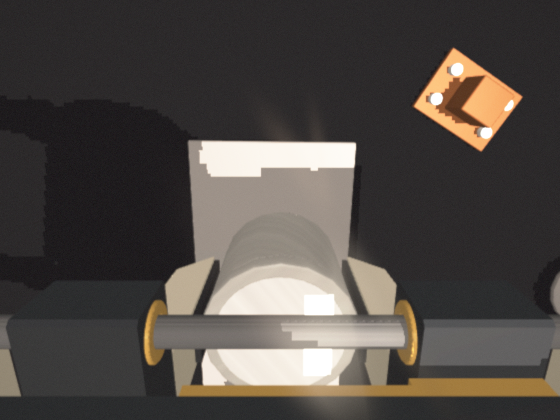

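>>> {"op": "send_rows", "data": {
  "plan": [
    [[0,0,-0.004],[0,0,0],140],
    [[0,0,-0.01],[0,0,0],140],
    [[0,0,-0.012],[0,0,0],140],
    [[0,0,-0.011],[0,0,0],140],
    [[0,0,-0.007],[0,0,0],140],
    [[0,0,-0.003],[0,0,0],140],
    [[0,0,-0.0015],[0,0,0],140],
    [[0,0,-0.001],[0,0,0],140],
    [[0,0,0],[0,0,0],140],
    [[0,0,0],[0,0,0],140]
  ]
}}

```text
time: 19.55
tool_pos: [0.5289, -0.0348, -0.0151]
tool_rot: [3.141, 0.0, 1.57]
contact_force: [-0.0, -0.9, -2.8]
opening: 0.0561
```

>>> {"op": "send_rows", "data": {
  "plan": [
    [[0,0,-0.0008],[0,0,0],140],
    [[0,0,0],[0,0,0],140],
    [[0,0,0],[0,0,0],140]
  ]
}}

```text
time: 19.85
tool_pos: [0.5289, -0.0348, -0.0159]
tool_rot: [3.141, 0.0, 1.57]
contact_force: [-0.7, 0.1, 2.0]
opening: 0.0564
```

>>> {"op": "send_rows", "data": {
  "plan": [
    [[0,0,0],[0,0,0],90],
    [[0,0,0],[0,0,0],70],
    [[0,0,0],[0,0,0],30],
    [[0,0,0],[0,0,0],0],
    [[0,0,0],[0,0,0],0],
    [[0,0,0.015],[0,0,0],0],
    [[0,0,0.03],[0,0,0],0],
    [[0,0,0.035],[0,0,0],0],
    [[0,0,0.025],[0,0,0],0],
    [[0.0003,-0.026,0],[0,0,0],0],
    [[0.0003,-0.035,0],[0,0,0],0],
    [[0.0004,-0.035,0],[0,0,0],0],
    [[0,-0.025,0],[0,0,0],0],
    [[0.0003,-0.01,0],[0,0,0],0],
    [[0,0,0],[0,0,0],0],
    [[0,0,0],[0,0,0],0]
  ]
}}

```text
time: 21.45
tool_pos: [0.5297, -0.1648, 0.0886]
tool_rot: [-3.141, -0.001, 1.57]
contact_force: [0.5, -0.3, -0.4]
opening: 0.0918
```

```bash
python3 look.py g wrist scene; python3 - <<'E'
from h import *
c=pickle.load(open("wrist_g.pkl","rb"))
for P in ([.530,-.166,.064],[.530+.0285,-.166,.064],[.530-.0285,-.166,.064],[.530,-.166+.0285,.064]): print(proj(c,P).round(0))
E
```

```text
[ 0.52971 -0.16478  0.08858] [-3.1412e+00 -7.0000e-04  1.5704e+00] [ 0.48 -0.33 -0.39] 0.09180594759427145 21.45
[[281. 233.]]
[[326. 233.]]
[[235. 233.]]
[[281. 189.]]
```

View pics/wrist_g.png

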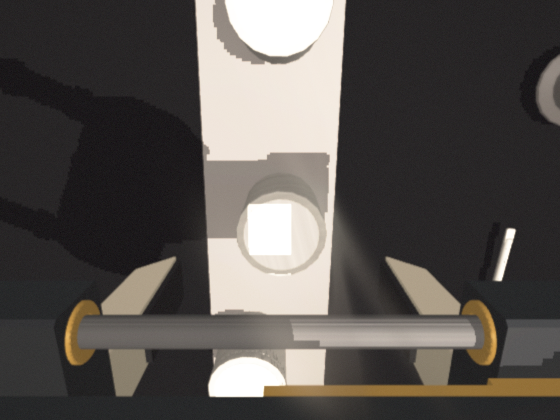

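>>> {"op": "send_rows", "data": {
  "plan": [
    [[0,-0.001,-0.015],[0,0,0],0],
    [[0,0,-0.02],[0,0,0],0],
    [[0,0,-0.02],[0,0,0],0],
    [[0,0,-0.015],[0,0,0],0],
    [[0,0,-0.012],[0,0,0],0],
    [[0,0,-0.01],[0,0,0],0],
    [[0,0,-0.006],[0,0,0],0],
    [[0,0,-0.004],[0,0,0],0],
    [[0,0,-0.002],[0,0,0],0],
    [[0,0,0],[0,0,0],0],
    [[0,0,0],[0,0,0],0]
  ]
}}

```text
time: 22.65
tool_pos: [0.5302, -0.1669, -0.0149]
tool_rot: [3.141, 0.0, 1.57]
contact_force: [-0.1, 0.2, 1.3]
opening: 0.0919
```

>>> {"op": "send_rows", "data": {
  "plan": [
    [[0,0.0005,-0.001],[0,0,0],40],
    [[0,0,0],[0,0,0],80],
    [[0,0,0],[0,0,0],95],
    [[0,0,0],[0,0,0],110],
    [[0,0,0],[0,0,0],140],
    [[0,0,0],[0,0,0],140],
    [[0,0,0],[0,0,0],140],
    [[0,0,0.003],[0,0,0],140],
    [[0,0,0.006],[0,0,0],140],
    [[0,0,0.01],[0,0,0],140],
    [[0,0,0.012],[0,0,0],140],
    [[0,0,0.01],[0,0,0],140],
    [[0,0,0.006],[0,0,0],140],
    [[0,0,0.003],[0,0,0],140],
    [[0,0,0],[0,0,0],140],
    [[0,0,0],[0,0,0],140],
    [[0,0,0],[0,0,0],140]
  ]
}}

```text
time: 24.35
tool_pos: [0.5295, -0.1661, 0.0333]
tool_rot: [-3.141, -0.0, 1.57]
contact_force: [0.1, -0.1, -2.1]
opening: 0.0557
```

```bash
python3 heft.py h2
```

```text
F [ 0.27  0.07 -1.73] [0.49 0.53 0.39] [-2.1 -1.6 -1.7 -1.4 -1.1 -1.5 -2.2 -2.2]
eff [ 0.000e+00 -5.043e+01 -1.998e+01  5.000e-02  7.000e-02 -0.000e+00] [0.   0.09 0.03 0.   0.   0.  ]
[ 0.5298401  -0.16621515  0.03362274] [-0.442   0.5664  1.6378  0.      0.9376 -0.4416] 0.055828198242650895 24.7
```

View pics/wrist_h2.png

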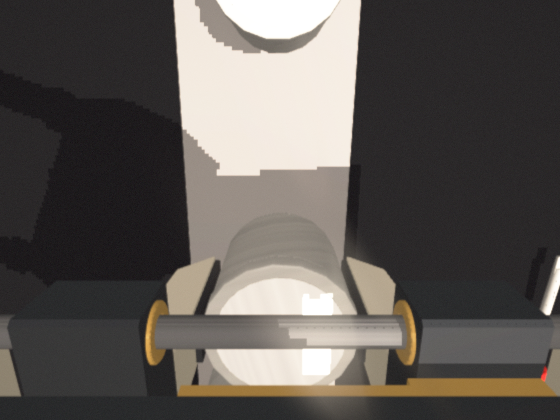

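View pics/scene_h2.png

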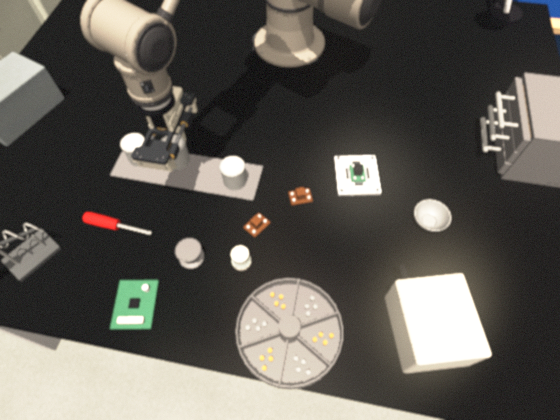

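>>> {"op": "send_rows", "data": {
  "plan": [
    [[0,0,-0.004],[0,0,0],140],
    [[0,0,-0.01],[0,0,0],140],
    [[0,0,-0.012],[0,0,0],140],
    [[0,0,-0.011],[0,0,0],140],
    [[0,0,-0.007],[0,0,0],140],
    [[0,0,-0.003],[0,0,0],140],
    [[0,0,-0.0015],[0,0,0],140],
    [[0,0,-0.0015],[0,0,0],140],
    [[0,0,0],[0,0,0],140],
    [[0,0,0],[0,0,0],140]
  ]
}}

```text
time: 25.75
tool_pos: [0.5301, -0.1664, -0.0159]
tool_rot: [3.141, 0.0, 1.57]
contact_force: [0.4, -0.5, -2.3]
opening: 0.056
```

>>> {"op": "send_rows", "data": {
  "plan": [
    [[0,0,-0.0005],[0,0,0],140],
    [[0,0,0],[0,0,0],140],
    [[0,0,0],[0,0,0],140]
  ]
}}

```text
time: 26.05
tool_pos: [0.5302, -0.1664, -0.0163]
tool_rot: [3.141, 0.0, 1.57]
contact_force: [0.1, 0.6, 3.5]
opening: 0.056
```

>>> {"op": "send_rows", "data": {
  "plan": [
    [[0,0,0],[0,0,0],90],
    [[0,0,0],[0,0,0],70],
    [[0,0,0],[0,0,0],30],
    [[0,0,0],[0,0,0],0],
    [[0,0,0],[0,0,0],0],
    [[0,0,0.015],[0,0,0],0],
    [[0,0,0.03],[0,0,0],0],
    [[0,0,0.035],[0,0,0],0],
    [[0,0,0.025],[0,0,0],0],
    [[-0.005,-0.024,0],[0,0,0],0],
    [[-0.007,-0.035,0],[0,0,0],0],
    [[-0.007,-0.035,0],[0,0,0],0],
    [[-0.0041,-0.018,0],[0,0,0],0],
    [[-0.001,-0.0066,0],[0,0,0],0],
    [[0,0,0],[0,0,0],0],
    [[0,0,0],[0,0,0],0]
  ]
}}

```text
time: 27.65
tool_pos: [0.5059, -0.2836, 0.088]
tool_rot: [-3.141, -0.001, 1.571]
contact_force: [-0.5, -1.0, -0.8]
opening: 0.0916
```

```bash
python3 look.py i wrist; python3 - <<'E'
from h import *
c=pickle.load(open("wrist_i.pkl","rb"))
for P in ([.506,-.285,.064],[.506+.0285,-.285,.064],[.506-.0285,-.285,.064],[.506,-.285+.0285,.064]): print(proj(c,P).round(0))
E
```

```text
[ 0.50594 -0.28363  0.08805] [-3.1413e+00 -8.0000e-04  1.5709e+00] [-0.5  -0.96 -0.8 ] 0.09161661124508545 27.65
[[280. 234.]]
[[326. 234.]]
[[235. 234.]]
[[280. 190.]]
```

View pics/wrist_i.png

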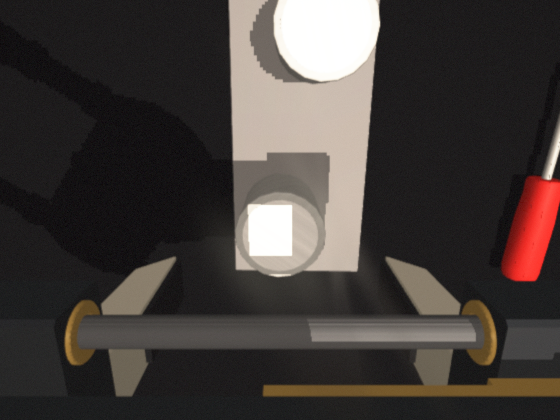

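>>> {"op": "send_rows", "data": {
  "plan": [
    [[0,-0.001,-0.015],[0,0,0],0],
    [[0,0,-0.02],[0,0,0],0],
    [[0,0,-0.02],[0,0,0],0],
    [[0,0,-0.015],[0,0,0],0],
    [[0,0,-0.012],[0,0,0],0],
    [[0,0,-0.01],[0,0,0],0],
    [[0,0,-0.006],[0,0,0],0],
    [[0,0,-0.004],[0,0,0],0],
    [[0,0,-0.002],[0,0,0],0],
    [[0,0,0],[0,0,0],0],
    [[0,0,0],[0,0,0],0]
  ]
}}

```text
time: 28.8
tool_pos: [0.506, -0.2861, -0.0153]
tool_rot: [3.141, 0.0, 1.57]
contact_force: [-0.1, 0.2, -0.6]
opening: 0.0918
```

>>> {"op": "send_rows", "data": {
  "plan": [
    [[0,0.0008,-0.001],[0,0,0],40],
    [[0,0,0],[0,0,0],80],
    [[0,0,0],[0,0,0],95],
    [[0,0,0],[0,0,0],110],
    [[0,0,0],[0,0,0],140],
    [[0,0,0],[0,0,0],140],
    [[0,0,0],[0,0,0],140],
    [[0,0,0.003],[0,0,0],140],
    [[0,0,0.006],[0,0,0],140],
    [[0,0,0.01],[0,0,0],140],
    [[0,0,0.012],[0,0,0],140],
    [[0,0,0.01],[0,0,0],140],
    [[0,0,0.006],[0,0,0],140],
    [[0,0,0.003],[0,0,0],140],
    [[0,0,0],[0,0,0],140],
    [[0,0,0],[0,0,0],140],
    [[0,0,0],[0,0,0],140]
  ],
  "newtons": 40
}}

```text
time: 30.5
tool_pos: [0.5055, -0.2848, 0.0327]
tool_rot: [-3.141, -0.001, 1.57]
contact_force: [-0.9, 0.1, -4.2]
opening: 0.0553
```

```bash
python3 heft.py h3
```

```text
F [-0.28 -0.11 -4.78] [0.53 0.73 0.37] [-4.2 -4.8 -5.2 -4.9 -4.9 -5.3 -4.2 -4.8]
eff [ 0.000e+00 -5.446e+01 -2.142e+01  3.000e-02  8.000e-02 -0.000e+00] [0.   0.09 0.03 0.   0.   0.  ]
[ 0.50575213 -0.28504276  0.03312175] [-6.4520e-01  6.0470e-01  1.5633e+00  1.0000e-04  9.7360e-01 -6.4480e-01] 0.0556963436947101 30.85
```

View pics/wrist_h3.png

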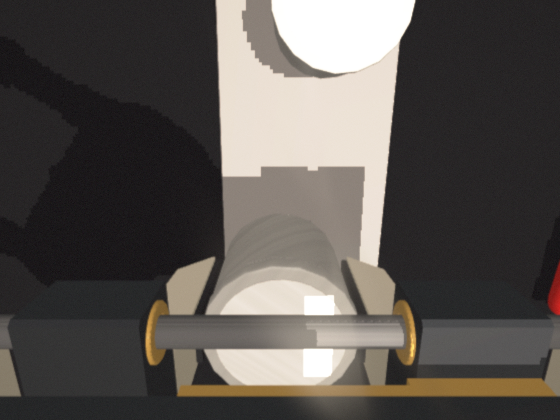

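View pics/scene_h3.png

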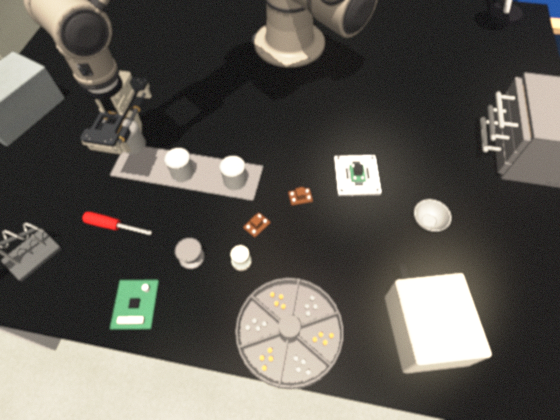

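>>> {"op": "send_rows", "data": {
  "plan": [
    [[0,0,0.005],[0,0,0],140],
    [[0,0,0.012],[0,0,0],140],
    [[0,0,0.016],[0,0,0],140],
    [[0,0,0.016],[0,0,0],140],
    [[0,0,0.01],[0,0,0],140],
    [[0,0,0.004],[0,0,0],140],
    [[-0.0004,0.004,0],[0,0,0],140],
    [[-0.0009,0.01,0],[0,0,0],140],
    [[-0.0014,0.016,0],[0,0,0],140],
    [[-0.00177,0.01985,0],[0,0,0],140],
    [[-0.00177,0.01985,0],[0,0,0],140],
    [[-0.00177,0.01985,0],[0,0,0],140],
    [[-0.00177,0.01985,0],[0,0,0],140],
    [[-0.00177,0.01985,0],[0,0,0],140],
    [[-0.00177,0.01985,0],[0,0,0],140],
    [[-0.00177,0.01985,0],[0,0,0],140],
    [[-0.00177,0.01985,0],[0,0,0],140],
    [[-0.00177,0.01985,0],[0,0,0],140],
    [[-0.00177,0.01985,0],[0,0,0],140],
    [[-0.00177,0.01985,0],[0,0,0],140]
  ]
}}

```text
time: 32.9
tool_pos: [0.4827, -0.0344, 0.0963]
tool_rot: [-3.142, -0.0, 1.571]
contact_force: [-1.0, 0.7, -5.2]
opening: 0.0554
```

>>> {"op": "send_rows", "data": {
  "plan": [
    [[-0.00177,0.01985,0],[0,0,0],140],
    [[-0.00177,0.01985,0],[0,0,0],140],
    [[-0.00177,0.01985,0],[0,0,0],140],
    [[-0.00177,0.01985,0],[0,0,0],140],
    [[-0.00177,0.01985,0],[0,0,0],140],
    [[-0.00177,0.01985,0],[0,0,0],140],
    [[-0.00177,0.01985,0],[0,0,0],140],
    [[-0.00177,0.01985,0],[0,0,0],140],
    [[-0.00177,0.01985,0],[0,0,0],140],
    [[-0.00177,0.01985,0],[0,0,0],140],
    [[-0.00177,0.01985,0],[0,0,0],140],
    [[-0.00177,0.01985,0],[0,0,0],140],
    [[-0.00177,0.01985,0],[0,0,0],140],
    [[-0.0014,0.016,0],[0,0,0],140],
    [[-0.0009,0.01,0],[0,0,0],140],
    [[-0.0004,0.004,0],[0,0,0],140],
    [[0,0,0],[0,0,0],140],
    [[0,0,0],[0,0,0],140],
    [[0,0,0],[0,0,0],140],
    [[0,0,0],[0,0,0],140]
  ]
}}

```text
time: 34.9
tool_pos: [0.4581, 0.2508, 0.0963]
tool_rot: [3.142, 0.0, 1.569]
contact_force: [0.7, -0.5, -4.7]
opening: 0.0559
```

```bash
python3 look.py z wrist scene top; python3 - <<'E'
from h import *
c=pickle.load(open("scene_z.pkl","rb"))
cv2.imwrite("pics/sz.png",cv2.resize(c["pixels"][110:230,300:440,::-1],None,fx=5,fy=5,interpolation=cv2.INTER_CUBIC))
for P in ([.458,.2515,.115],[.458,.2515,.175],[.458,.2515,.036]): print(((proj(c,P)-[300,110])*5).round(0))
a=pickle.load(open("scene0.pkl","rb"))["pixels"].astype(int); d=np.abs(a-c["pixels"]).sum(2)
E
```

```text
[0.45805 0.25078 0.09625] [3.1415e+00 1.0000e-04 1.5694e+00] [ 0.74 -0.54 -4.7 ] 0.05593553233270526 34.9
[[321. 178.]]
[[345.  84.]]
[[292. 285.]]
```

View pics/sz.png

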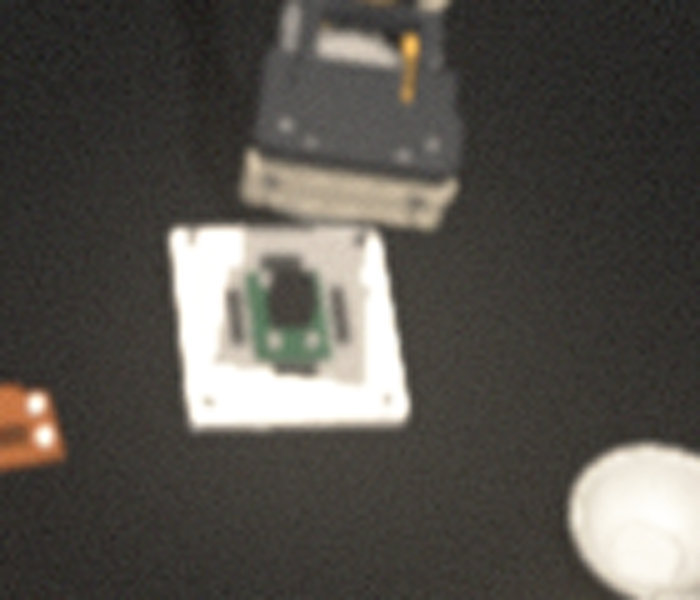

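View pics/scene_z.png

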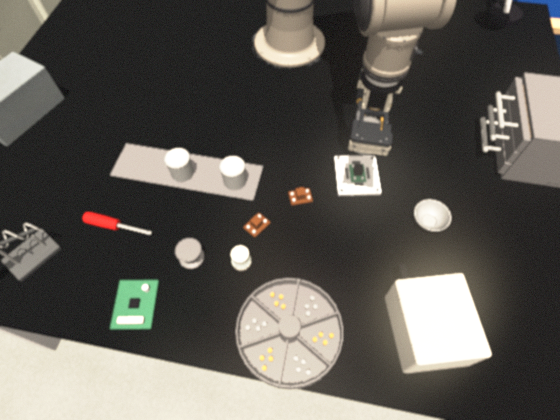

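View pics/wrist_z.png

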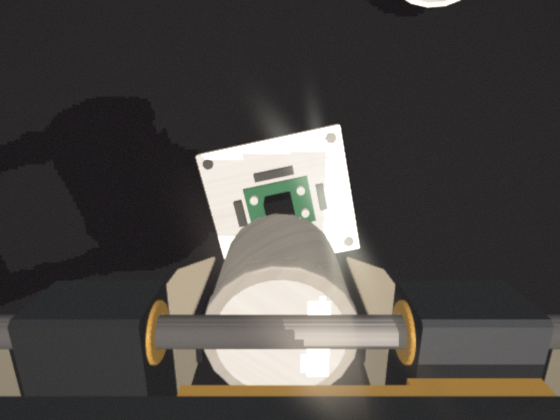

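```bash
python3 - <<'E'
from h import *
a=pickle.load(open("scene0.pkl","rb"))["pixels"].astype(int); c=pickle.load(open("scene_z.pkl","rb")); b=c["pixels"].astype(int)
for n,(x0,y0,x1,y1) in dict(driver=(75,205,160,240),spool=(170,235,210,272),jar=(225,242,255,274),bowl=(408,195,458,238),brown1=(240,210,275,240),brown2=(285,184,316,207)).items():
    print(n,np.abs(a-b)[y0:y1,x0:x1].mean().round(2),np.abs(a-b)[y0:y1,x0:x1].max())
g=b.sum(2)/3
print(blobs(c,g>235,.064,(100,125,270,205)))
from cell import robot
s=robot.observe(); print(s["tool_pos"],s["contact_force"],s["opening"],s["time"])
print(robot.hand_in())
E
```

```text
driver 6.48 27
spool 11.66 28
jar 8.26 30
bowl 11.0 27
brown1 8.38 27
brown2 7.84 27
[(array([ 0.5299, -0.0342]), array([530.1, -34.6]), array([50.7, 53.2]), 10.8), (array([ 0.5314, -0.1658]), array([ 531.8, -165.6]), array([52. , 54.1]), 10.8)]
[0.45801907 0.25101508 0.0962441 ] [ 0.28544312 -1.16353396 -5.84185269] 0.05586421092096484 35.05
the job is handed in; nothing more can be done
None
```

I laid the small green board flat between the four stops and let go of it. The wrist camera put its centre within about 1 mm of midway, with its long side along the plate's x.

I then hefted the tins from left to right:

| Tin | Lift force | Mass | Result |
|---|---|---|---|
| Left | about 2.2 N | about 0.22 kg | set back upright on the mat |
| Middle | about 1.7 N | about 0.18 kg | set back upright on the mat |
| Right | about 4.8 N | about 0.49 kg | heaviest, kept in the gripper |

I handed the job in at 35 s while holding the right tin upright and still over the stage. By my reckoning its underside is about 80 mm above the top of the board's block.

**Last checks:**
- The board still looked in place on the stage in the final pictures.
- The two lighter tins stand within about 2 mm of where they started.
- The spool, jar, screwdriver, bowl and brown look-alikes show only image noise against the first picture.

**What disagreed:** the fingertips sit about 3–4 cm higher than the reported TCP. Because of this my first grasp closed above the block without touching it. I went down in small steps with force checks, gripped at 20 mm opening, and used that offset for the rest of the job. So the final height comes from the contact readings on the mat, not from the reported TCP alone.

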